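# Draw a two-part bed rail tight with its cam lock

### The job

Join the two halves of the bed rail: push the loose half straight onto the clamped half until its headed stud stops inside the open cam, then turn the thumb-turn clockwise until the cam has drawn the joint closed and tight. Stop as soon as it is firmly tight, because the die-cast cam strips if it is forced, and leave the other things on the bench where they lie.

Things in the scene. Friction and masses are not known exactly. Their poses are not given: they have to be found in the camera images.
- clamped_rail: Right half of the bed rail, fixed: a pine bar 60 wide, 32 thick, 200 mm long, flat on the bench; cleats and a toggle clamp (67 mm high) hold it 100 mm and more behind the joint. Origin: on the bench under the middle of its joint end face. Local +y points out of that face along the rail, x across. Mated, the loose half has the same yaw and its origin is at y = +110 mm here.
- loose_rail: Left half, loose: a pine bar 60 wide, 32 thick, 220 mm long, about 0.45 kg, lying flat. Origin: middle of its underside; local y along the bar. The joint end face, at y = -110 mm, faces the clamped half. Grasp across the 60 mm near its middle. It slides on the bench with about 3 N.
- rail_face (a point): Middle of the clamped half's joint end face, 16 mm above the bench; axes as clamped_rail. Here is the 18 mm bore for the stud; two 12 mm dowel holes, 13 mm deep or more, lie 20 mm either side at the same height.
- stud_face (a point): Middle of the loose half's joint end face, 16 mm above its underside; axes as loose_rail. Here stands the steel stud (5 mm shank, 13 mm round head), straight along -y. It was screwed in by hand: the tip of its head stands 22.5 to 26 mm out, not measured. Two 8 mm dowels, 12.5 mm long, stand 20 mm either side at the same height.
- cam_lock: Cam lock: 39 mm die-cast drum let into the clamped half, axis upright, 26 mm behind the joint end face. Origin on its axis at bench height; turns with the cam. At joint value 0 its slot is open to the joint end. Pushed home, the stud's head stops firmly inside it (8 N is enough) with the joint still 0.6 to 4.1 mm open. More than 65 N between cam and stud ruins it.
- thumb_turn (a point): Middle of the thumb-turn on top of the cam, on the cam's axis, 46 mm above the bench: an upright bar 36 long, 10 thick, from 34 to 58 mm high. Grip it from above across the 10 mm. Its length lies along the clamped half's local x at joint value 0 and turns with the cam.
- cam (a joint): Turn of the cam, rad, clockwise from above; starts within 0.1 of 0, stops at 2.3. It drags with 0.18 N m either way, and takes little more while it draws the rail in (from about 0.8). At a point between 1.1 and 2.0, set by the stud's length, the joint closes and the torque climbs steeply, 1 to 2 N m per rad: 0.1 to 0.25 N m above the drag is tight, 0.35 too much. Let go, it holds, easing a little.
- pencil: Flat carpenter pencil, 169 mm long, bystander in front of the clamped half. Origin under its middle.
- hex_key: L-shaped hex key, 98 mm long, 7 mm high, bystander behind the clamped half. Origin under its middle.
- square: Combination square, 290 mm long, bystander at the left. Origin under its middle.
- wrench: Combination wrench, 185 mm long, bystander at the right front. Origin under its middle.

How it is judged (in metres and radians):
On the way, in this order (a step that is already met when the one before it is completed fails the run):
1. the loose half is pushed on until the stud's head is inside the still open cam (joint gap under 5 mm, within 3 mm sideways) (y of stud_face in the frame of rail_face between -0.002 and 0.005 m and x of stud_face in the frame of rail_face between -0.003 and 0.003 m and value of joint cam below 0.5 rad), for 0.2 s.
2. the cam is turned clockwise and has drawn the joint closed and tight (gap under 0.5 mm, pull over 15 N) (y of stud_face in the frame of rail_face between -0.002 and 0.0005 m and x of stud_face in the frame of rail_face between -0.0025 and 0.0025 m and angle between the y axis of loose_rail and the y axis of clamped_rail, either way round below 0.03 rad and value of joint cam above 0.7 rad and contact force between cam_lock and loose_rail above 15 N), for 0.2 s.
At the end, for the whole second after the job is handed in: The end faces meet (gap at their middles under 0.5 mm, within 2.5 mm sideways, in line within 0.03 rad), the cam is turned more than 0.7 rad and still pulls on the stud with more than 15 N by itself, and the loose half lies flat and at rest (all of step 2 and linear speed of loose_rail below 0.01 m/s and angle between loose_rail's own z axis and vertical below 0.03 rad); the robot touches nothing.
It fails at once if the cam and the loose half are forced against each other with more than 65 N (cam stripped or stud rammed) (contact force between cam_lock and loose_rail above 65 N).
It fails at once if a bystander (pencil, hex key, square or wrench) is moved more than 20 mm (distance of any of pencil, hex_key, square, wrench from where it was at the start of the episode above 0.02 m).
It also fails if it takes over 69 s, if anything falls off the work surface, if the arm or the gripper's body presses on something with over 40 N, if the wrist force passes 120 N, or if a joint passes its speed limit or range.

### The arm

A 6-joint arm with a two-finger parallel gripper is mounted at the origin on a cart in front of the work surface, level with it; the furniture and walls round the work are solid. World frame = base frame: x ahead of the robot, y to its left, z up, the work surface at z = 0. Lengths are in mm, angles in rad, forces in N, time in s.
With the tool pointing down it reaches from about 300 to 750 mm from the base axis. Payload 8.5 kg.
Tool frame: the origin (TCP) lies midway between the tips of the shut fingers; the grasp point (between the pads) lies 19 mm behind it; z points along the fingers, y is the line along which they close (so a half turn about z gives the same grasp; the last joint's range is limited). The gripper opens to 88 mm and grips with 3 to 60 N. Pads are 18 mm wide; open, the fingers measure 123 mm over their backs; the gripper's body (75 mm by 187 mm) begins 45 mm behind the grasp point.
Start: joints at [-1.545, 0.381, 1.297, -0, 1.464, -0.215], TCP at [131.159, -534.114, 213.448] pointing down, gripper open.
Joint ranges: [-3.11, 3.11], [-0.89, 2.33], [0.22, 2.48], [-1.42, 4.56], [0.17, 2.85], [-2.88, 2.88]. Speed limits (rad/s): [2.39, 2.39, 3.14, 3.14, 3.14, 3.14].

### API

Orientations are given as a unit quaternion [x, y, z, w].
In Python, from rig import manip, viewer, sign_off, look_for, cut_out, pinpoint gives the robot as it stands.
- The arm moves only by the tool servo_tool, never from a script. Its argument "steps" is a list of rows, each a list of 7 numbers: the shift along the tool's x, y, z in mm, then the turn, a rotation vector about the tool's x, y, z in rad, then the closure, from -1 (fully open) to 1 (shut), so that 0 is half open. A call has exactly 5 rows; each row shifts and turns the commanded pose from where the row before left it, along the tool's axes as they then stand; what a row does not reach is not made up. A row lasts 1/12 s, in which the tool goes at most 41.7 mm and 7.16 degrees, less where a joint would pass 70% of its speed; a pose out of reach is approached as far as the arm can. A call with a gripper value outside its range is refused whole. The fingers move at their own pace and stop on an object; "newtons" is the grip in N (left out, the last holds). Time passes only in rows, so rows that do not move let the fingers close, or fill a call up. It gives the time, the measured TCP pose, the force, the opening and the grip force at its end, in the units of the state.
- manip.get_state(): the state, without advancing time (a new reading comes with each control period).
- viewer.read_camera(name): name is "side" or "top"; returns the picture (384x512x3 uint8, red, green, blue); there is no depth.
- viewer.calibration(name): a dict with "mtx" (3x3 intrinsics, pixels), "view" (4x4, takes a point from world to camera coordinates). Camera axes: x right, y down, z forward; pixel columns grow to the right and rows downward; lengths in mm; the calibration is good to about 2 mm. A picture is of the moment at which its call begins. calibration takes no time and is no camera call.
- sign_off(): hands the job in; it is judged then, once.
Trained networks look in the newest picture that a camera, given by its name, has taken for a name from the list of things; names that differ only in an ending like _2 or _b are one class to them, and where a whole thing is asked for, a point or a joint stands for the part that bears it (a point fixed in the world has none). Each returns a list of dicts, best first, with "confidence" (0 to 1); they miss things now and then, are a little off and sometimes report something else, mostly with a low value. They report only what shows in the picture. A call takes as long as a camera call.
- look_for(camera, target): "xyz" ([x, y, z] in mm, in world coordinates, good to about 4 mm: the middle of the surface that is visible of it).
- cut_out(camera, target): "mask" (384x512 bool, what is visible of it).
- pinpoint(camera, target): "xyz" ([x, y, z] in mm, in world coordinates, good to about 4 mm: a listed point, or the origin of a listed thing).
The state is a dict: "t": time; "qpos": joint angles; "joint_vel": joint speeds; "effort": joint torques, N m; "tool_pos": TCP position; "tcp_rot": TCP orientation; "wrist_force": force on the tool from outside, world axes, zero at the start; "wrist_torque": the same for the moment, N m; "width": finger opening in mm; "grasp_force": force on a finger pad.
Only numpy, scipy, OpenCV 4.12 (cv2) and the standard library are available. Lean on these libraries where they do the work, as an engineer would, in place of code of your own. Each camera call takes 0.05 s, during which the arm holds its last target. There are 200 camera calls.

## Working session

There is one attempt and no reset: what is moved stays moved. The work goes in short steps, Python scripts to look and compute and a tool call to move; the robot and the scene stay as the last step left them, time stands still between calls to the robot, and variables do not carry over. Pictures are saved under pics/ and viewed, at most 10 in all, crops included, and the job is handed in when it is done.

Besides the shell and the picture viewer there is one more tool, called after "Request:" by a JSON object that holds its "api" and its "payload". servo_tool: Moves the arm, as the interface text tells. Its arguments: {"type":"object","properties":{"steps":{"type":"array","items":{"type":"array","items":{"type":"number"}}},"newtons":{"type":"number"}},"required":["steps"]}

```bash
mkdir -p pics; python3 - <<'E'
from rig import manip, viewer, look_for, cut_out, pinpoint
import cv2,numpy as np
for c in("top","side"):
    im=viewer.read_camera(c); cv2.imwrite(f"pics/{c}0.png",im[:,:,::-1])
    k=viewer.calibration(c); print(c,k["mtx"].round(1).tolist(),k["view"].round(3).tolist())
    for n in("rail_face","stud_face","thumb_turn","clamped_rail","loose_rail","cam_lock"):
        print(n,[(np.round(d["xyz"],1).tolist(),round(d["confidence"],2)) for d in pinpoint(c,n)[:2]])
s=manip.get_state();print(s)
E
```

```text
top [[459.6, 0.0, 255.9], [0.0, 459.6, 194.3], [0.0, 0.0, 1.0]] [[0.018, -1.0, 0.024, -29.644], [-0.991, -0.021, -0.132, 538.763], [0.133, -0.021, -0.991, 1491.9], [0.0, 0.0, 0.0, 1.0]]
rail_face [([522.3, -46.4, 16.2], 0.59)]
stud_face [([570.8, 72.8, 17.5], 0.74)]
thumb_turn [([520.7, -73.1, 44.1], 0.6), ([431.4, -127.4, 4.4], 0.46)]
clamped_rail [([520.0, -48.6, 0.6], 0.72)]
loose_rail [([550.3, 179.2, 0.4], 0.83), ([450.7, 423.6, 3.6], 0.2)]
cam_lock [([522.8, -73.4, -2.1], 0.47)]
side [[402.9, 0.0, 258.3], [0.0, 402.9, 186.3], [0.0, 0.0, 1.0]] [[1.0, -0.014, -0.021, -526.678], [-0.025, -0.4, -0.916, 95.174], [0.005, 0.917, -0.4, 1345.237], [0.0, 0.0, 0.0, 1.0]]
rail_face [([518.1, -53.7, 15.8], 0.9)]
stud_face [([570.9, 65.3, 12.8], 0.91)]
thumb_turn [([521.3, -77.5, 50.9], 0.43)]
clamped_rail [([518.4, -49.2, -1.8], 0.74)]
loose_rail [([548.1, 175.8, 4.5], 0.73)]
cam_lock [([516.2, -74.1, -5.7], 0.57)]
{'t': 0.7, 'qpos': array([-1.54529907e+00,  3.80593172e-01,  1.29738474e+00, -2.08318461e-05,
        1.46357125e+00, -2.15295649e-01]), 'joint_vel': array([-0.00112875,  0.00056314, -0.00085969,  0.00139422,  0.00019912,
       -0.00049265]), 'effort': array([-1.87084843e-03, -4.37722278e+01, -2.24704349e+01,  7.13332719e-02,
        3.13012325e-02, -2.19838432e-05]), 'tool_pos': array([ 131.15423851, -534.12746586,  213.45722525]), 'tcp_rot': array([ 9.92760963e-01,  1.20106908e-01, -1.23701378e-05,  2.06671171e-05]), 'wrist_force': array([0.4926034 , 0.28756725, 0.26723309]), 'wrist_torque': array([-0.00795199, -0.00781164, -0.00446441]), 'grasp_force': 0.0, 'width': 88.09736757783993}
```

View pics/top0.png

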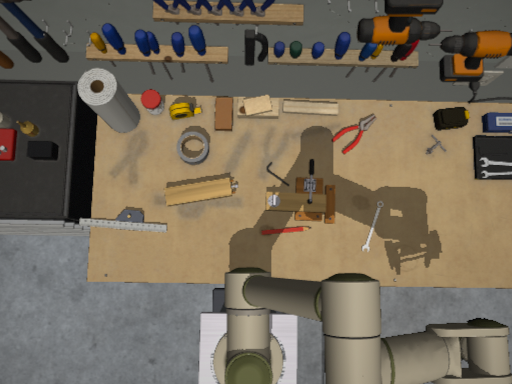

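```bash
cat > h.py <<'E'
from rig import manip, viewer, look_for, cut_out, pinpoint
import cv2,numpy as np
from scipy.spatial.transform import Rotation as R
def ray(c,px,z):
    k=viewer.calibration(c); V=k["view"]; Rm,t=V[:3,:3],V[:3,3]
    d=Rm.T@np.linalg.solve(k["mtx"],[px[0],px[1],1.]); o=-Rm.T@t
    return o+d*(z-o[2])/d[2]
def proj(c,P):
    k=viewer.calibration(c); p=k["mtx"]@(k["view"]@np.append(P,1))[:3]; return p[:2]/p[2]
E
python3 - <<'E'
from h import *
im=cv2.imread("pics/top0.png")
for n,z in(("loose_rail",32),("clamped_rail",32),("thumb_turn",58)):
    viewer.read_camera("top")
    for d in cut_out("top",n)[:1]:
        m=d["mask"].astype(np.uint8)
        c=max(cv2.findContours(m,0,2)[0],key=cv2.contourArea)
        r=cv2.minAreaRect(c); b=cv2.boxPoints(r)
        print(n,d["confidence"],m.sum(),np.array([ray("top",p,z)[:2] for p in b]).round(1).tolist(),b.round(1).tolist())
cv2.imwrite("pics/c0.png",cv2.resize(im[120:260,150:340],None,fx=4,fy=4,interpolation=cv2.INTER_CUBIC))
E
```

```text
loose_rail 0.86 1324 [[555.8, 291.1], [600.5, 49.5], [536.7, 37.9], [492.7, 278.3]] [[162.6999969482422, 187.60000610351562], [235.6999969482422, 175.89999389648438], [238.6999969482422, 194.8000030517578], [165.6999969482422, 206.5]]
```

View pics/c0.png

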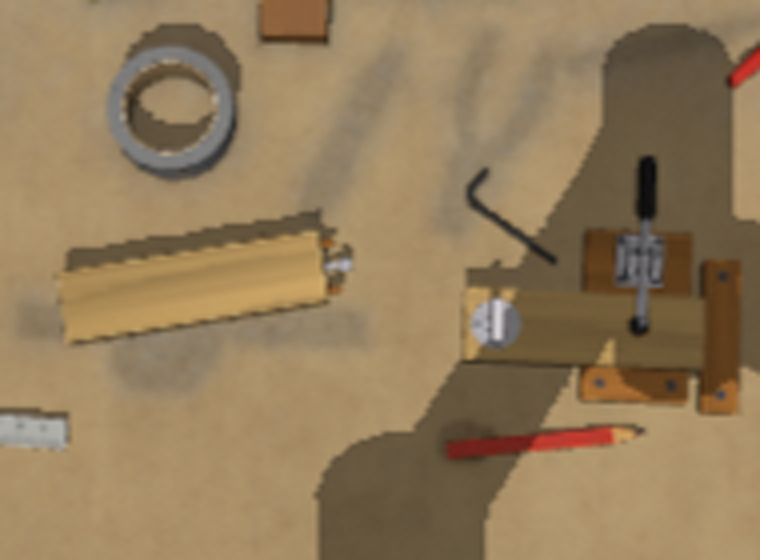

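The loose bar's top face has crop corners (62,270), (323,232), (330,300) and (70,343). The clamped bar's joint edge runs (467,290)–(462,360), and its drum is at about (495,325). The pencil and hex key lie clear of the sliding path.

```bash
python3 - <<'E'
from h import *
f=lambda p,z:ray("top",((p[0]+.5)/4+149.5,(p[1]+.5)/4+119.5),z)[:2].round(1)
for n,ps in(("loose",[(62,270),(323,232),(330,300),(70,343)]),("clamp",[(467,288),(462,360),(703,367),(610,363),(520,290),(590,294)])):
    print(n,[f(p,32).tolist() for p in ps])
print("drum",f((495,325),34),"turn",f((497,322),58), "handle clamp",f((638,325),67))
print("pencil",f((447,450),5),f((645,430),5),"hex",f((470,190),4),f((553,262),4))
im=cv2.imread("pics/side0.png")
cv2.imwrite("pics/s0.png",cv2.resize(im[120:280,190:370],None,fx=4,fy=4,interpolation=cv2.INTER_CUBIC)[:600])
q=manip.get_state(); print(R.from_quat(q["tcp_rot"]).as_matrix().round(3).tolist())
E
```

```text
loose [[557.5, 283.1], [594.2, 67.2], [537.0, 59.9], [496.6, 273.8]]
clamp [[549.4, -54.0], [489.0, -50.8], [487.2, -251.6], [489.0, -174.0], [548.7, -98.3], [546.5, -157.0]]
drum [518.6 -77.7] turn [518.2 -77.9] handle clamp [ 517.  -192.4]
pencil [415.6 -40.4] [ 435.6 -207.1] hex [638.1 -56.6] [ 577.3 -128.3]
[[0.971, 0.238, 0.0], [0.238, -0.971, 0.0], [0.0, -0.0, -1.0]]
```

```bash
python3 - <<'E'
import cv2
im=cv2.imread("pics/side0.png")
cv2.imwrite("pics/s1.png",cv2.resize(im[120:270,190:390],None,fx=4,fy=4,interpolation=cv2.INTER_CUBIC))
E
```

```text
(no output)
```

View pics/s1.png

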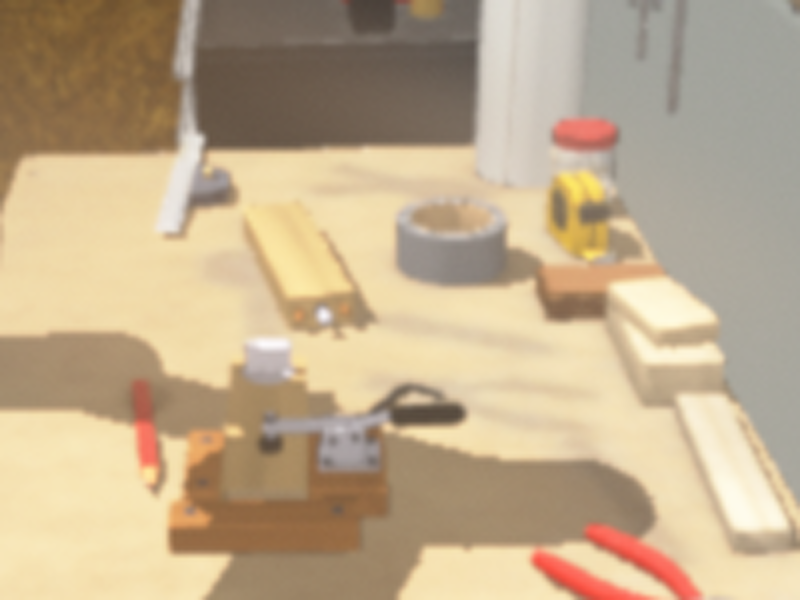

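Request:
{"api": "servo_tool", "payload": {"steps": [[28.6,-29.4,0,0,0,0,-1],[28.6,-29.4,0,0,0,0,-1],[28.6,-29.4,0,0,0,0,-1],[28.6,-29.4,0,0,0,0,-1],[28.6,-29.4,0,0,0,0,-1]]}}

```text
t: 1.42
tool_pos: [235.5, -355.5, 213.5]
tcp_rot: [0.993, 0.12, 0.0, 0.0]
wrist_force: [0.6, -0.6, 0.1]
width: 88.4
grasp_force: 0.0
```

Request:
{"api": "servo_tool", "payload": {"steps": [[28.6,-29.4,0,0,0,0,-1],[28.6,-29.4,0,0,0,0,-1],[28.6,-29.4,0,0,0,0,-1],[28.6,-29.4,0,0,0,0,-1],[28.6,-29.4,0,0,0,0,-1]]}}

```text
t: 1.83
tool_pos: [339.3, -178.6, 213.7]
tcp_rot: [0.993, 0.12, 0.0, 0.0]
wrist_force: [1.2, -0.5, -0.4]
width: 88.1
grasp_force: 0.0
```

Request:
{"api": "servo_tool", "payload": {"steps": [[28.6,-29.4,0,0,0,0,-1],[28.6,-29.4,0,0,0,0,-1],[28.6,-29.4,0,0,0,0,-1],[28.6,-29.4,0,0,0,0,-1],[28.6,-29.4,0,0,0,0,-1]]}}

```text
t: 2.25
tool_pos: [443.3, -1.4, 213.7]
tcp_rot: [0.993, 0.12, 0.0, 0.0]
wrist_force: [1.1, -1.6, -0.2]
width: 88.4
grasp_force: 0.0
```

Request:
{"api": "servo_tool", "payload": {"steps": [[28.6,-29.4,0,0,0,0,-1],[28.6,-29.4,0,0,0,0,-1],[28.6,-29.4,0,0,0,0,-1],[28.6,-29.4,0,0,0,0,-1],[28.6,-29.4,0,0,0,0,-1]]}}

```text
t: 2.67
tool_pos: [547.0, 175.5, 213.5]
tcp_rot: [0.993, 0.12, 0.0, 0.0]
wrist_force: [0.7, -0.8, -0.5]
width: 88.1
grasp_force: 0.0
```

Request:
{"api": "servo_tool", "payload": {"steps": [[0,0,0,0,0,-0.12,-1],[0,0,0,0,0,-0.12,-1],[0,0,0,0,0,-0.12,-1],[0,0,0,0,0,-0.12,-1],[0,0,0,0,0,-0.12,-1]]}}

```text
t: 3.08
tool_pos: [546.4, 173.5, 213.3]
tcp_rot: [0.912, 0.411, -0.0, -0.0]
wrist_force: [0.6, -0.7, 0.5]
width: 88.3
grasp_force: 0.0
```

Request:
{"api": "servo_tool", "payload": {"steps": [[0,0,0,0,0,-0.12,-1],[0,0,0,0,0,-0.12,-1],[0,0,0,0,0,-0.12,-1],[0,0,0,0,0,-0.12,-1],[0,0,0,0,0,-0.12,-1]]}}

```text
t: 3.5
tool_pos: [546.4, 173.3, 213.4]
tcp_rot: [0.75, 0.662, -0.0, -0.0]
wrist_force: [-0.3, 0.4, -0.4]
width: 87.9
grasp_force: 0.0
```

```bash
cat >> h.py <<'E'
def edge(im,a,b,half=5,n=60,cam="top",z=32):
    """Strongest gradient near world line a-b (height z) -> fitted world line (mid, direction)."""
    g=cv2.GaussianBlur(cv2.cvtColor(im,cv2.COLOR_BGR2GRAY),(0,0),.7).astype(np.float32)
    A,B=(proj(cam,[*p,z]) for p in(a,b)); nv=np.array([-(B-A)[1],(B-A)[0]])/np.linalg.norm(B-A)
    o=np.arange(-half,half+.01,.1); P=[]
    for s in np.linspace(0,1,n):
        q=(A+s*(B-A)+o[:,None]*nv).astype(np.float32)
        v=cv2.remap(g,q[:,0].reshape(1,-1).copy(),q[:,1].reshape(1,-1).copy(),1)[0]
        gr=np.abs(np.gradient(cv2.GaussianBlur(v.reshape(1,-1),(0,0),4)[0])); P.append(q[gr.argmax()])
    P=np.array([ray(cam,p,z)[:2] for p in P],np.float32)
    l=cv2.fitLine(P,cv2.DIST_HUBER,0,.5,.01).ravel()
    r=np.abs((P-l[2:])@[-l[1],l[0]]); 
    return l[2:].round(1),round(float(np.arctan(-l[0]/l[1])),4),round(float(np.median(r)),2)
def st():
    s=manip.get_state(); m=R.from_quat(s["tcp_rot"]).as_matrix()
    print("t",round(s["t"],2),"pos",s["tool_pos"].round(1),"yaw",round(np.arctan2(m[1,0],m[0,0]),4),"tilt",m[2].round(4),"F",s["wrist_force"].round(1),"T",s["wrist_torque"].round(3),"w",round(s["width"],1),"g",round(s["grasp_force"],1),"q6",round(s["qpos"][5],2))
E
python3 - <<'E'
from h import *
im=cv2.imread("pics/top0.png")
print("loose front",edge(im,(500,264),(533,79)),"back",edge(im,(559,274),(592,79)))
print("clamp front",edge(im,(489,-60),(488,-130)),"back",edge(im,(549,-60),(548,-140)))
print("end loose",edge(im,(540,60.5),(590,67)),"far",edge(im,(500,274),(552,282)),"clamp end",edge(im,(492,-51),(546,-53.5)))
st()
E
```

```text
loose front (array([518. , 171.6], dtype=float32), 0.1871, 0.41) back (array([577.7, 169. ], dtype=float32), 0.1794, 0.82)
clamp front (array([492.4, -97.2], dtype=float32), -0.3243, 2.84) back (array([ 550. , -102.6], dtype=float32), -0.0046, 0.38)
end loose (array([571.1,  68.3], dtype=float32), -1.4141, 0.61) far (array([521.6, 281.6], dtype=float32), -1.308, 1.86) clamp end (array([523. , -56.3], dtype=float32), -1.4196, 1.77)
t 3.5 pos [546.4 173.3 213.4] yaw 1.4467 tilt [ 0. -0. -1.] F [-0.3  0.4 -0.4] T [-0.056 -0.038 -0.02 ] w 87.9 g 0.0 q6 0.22
```

Request:
{"api": "servo_tool", "payload": {"steps": [[0,0,35,0,0,-0.1,-1],[0,0,35,0,0,-0.1,-1],[0,0,35,0,0,-0.107,-1],[0,0,35,0,0,0,-1],[0,0,30,0,0,0,-1]]}}

```text
t: 3.92
tool_pos: [545.8, 173.2, 41.4]
tcp_rot: [0.642, 0.767, -0.0, -0.0]
wrist_force: [0.2, -0.1, 0.2]
width: 88.2
grasp_force: 0.0
```

Request:
{"api": "servo_tool", "payload": {"steps": [[0,0,10,0,0,0,-1],[0,0,10,0,0,0,-1],[0,0,10,0,0,0,-1],[0,0,8,0,0,0,-1],[0,0,0,0,0,0,-1]]}}

```text
t: 4.33
tool_pos: [546.4, 173.3, 5.0]
tcp_rot: [0.642, 0.767, -0.0, -0.0]
wrist_force: [0.1, 0.1, -0.4]
width: 88.5
grasp_force: 0.0
```

Request:
{"api": "servo_tool", "payload": {"newtons": 25, "steps": [[0,0,0,0,0,0,1],[0,0,0,0,0,0,1],[0,0,0,0,0,0,1],[0,0,0,0,0,0,1],[0,0,0,0,0,0,1]]}}

```text
t: 4.75
tool_pos: [546.9, 173.4, 6.0]
tcp_rot: [0.642, 0.767, 0.001, 0.001]
wrist_force: [0.6, 0.7, 2.1]
width: 57.9
grasp_force: 25.0
```

```bash
python3 - <<'E'
from h import *
im=viewer.read_camera("top")[:,:,::-1]; cv2.imwrite("pics/top1.png",im)
cv2.imwrite("pics/c1.png",cv2.resize(im[140:260,150:340],None,fx=4,fy=4,interpolation=cv2.INTER_CUBIC))
st()
for c in("top","side"):
    if c=="side": im2=viewer.read_camera(c);cv2.imwrite("pics/side1.png",im2[:,:,::-1])
    for n in("rail_face","stud_face"): print(c,n,[(np.round(d["xyz"],1).tolist(),round(d["confidence"],2)) for d in pinpoint(c,n)[:1]])
E
```

```text
t 4.8 pos [545.9 173.    6.6] yaw 1.748 tilt [-5.e-04 -1.e-03 -1.e+00] F [-14.8  -7.   34.5] T [-1.115  1.675 -0.331] w 53.9 g 30.8 q6 -0.08
top rail_face [([521.1, -46.5, 16.7], 0.78)]
top stud_face [([569.8, 68.3, 16.3], 0.72)]
side rail_face [([520.9, -55.3, 16.6], 0.85)]
side stud_face [([573.3, 67.5, 13.1], 0.66)]
```

View pics/c1.png

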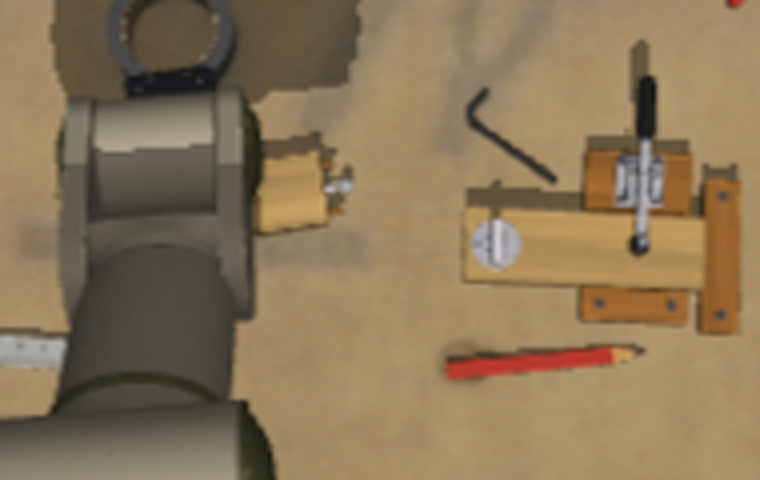

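The view is clear: the loose bar is in the gripper with its stud at (343,187). The clamped bar is now lit, with its joint edge at x≈465, and the drum is at (495,244). I'll check the grip, since the width reading of 53.9 is odd, and fit the clamped bar's edges.

```bash
python3 - <<'E'
from h import *
im=cv2.imread("pics/top1.png")
print("clamp front",edge(im,(489,-60),(489,-145),3),"back",edge(im,(549,-60),(549,-145),3))
print("clamp end",edge(im,(495,-51.5),(543,-52.5),3))
print("loose front",edge(im,(530,95),(535,70),3),"back",edge(im,(590,95),(594,72),3),"end",edge(im,(545,61),(588,66),3))
f=lambda p,z:ray("top",((p[0]+.5)/4+149.5,(p[1]+.5)/4+139.5),z)[:2].round(1)
print("drum",f((495,244),34))
st()
E
```

```text
clamp front (array([490.5, -98. ], dtype=float32), -0.0365, 0.61) back (array([ 549.2, -108.7], dtype=float32), -0.0279, 0.17)
clamp end (array([518.6, -55. ], dtype=float32), -1.5542, 0.28)
loose front (array([534.3,  81.4], dtype=float32), 0.2161, 0.33) back (array([593. ,  82.3], dtype=float32), 0.2567, 0.48) end (array([559.9,  66. ], dtype=float32), -1.391, 0.45)
drum [519.4 -77.7]
t 5.05 pos [544.7 173.1   7.5] yaw 1.7483 tilt [-4.0e-04 -2.7e-03 -1.0e+00] F [-15.5  -4.3  23.7] T [-0.543  1.822 -0.   ] w 40.3 g 27.7 q6 -0.08
```

Request:
{"api": "servo_tool", "payload": {"steps": [[0,0,0,0,0,0,1],[0,0,0,0,0,0,1],[0,0,0,0,0,0,1],[0,0,0,0,0,0,1],[0,0,0,0,0,0,1]]}}

```text
t: 5.47
tool_pos: [544.7, 173.1, 7.5]
tcp_rot: [0.642, 0.767, -0.001, -0.001]
wrist_force: [-14.7, -3.9, 24.0]
width: 39.8
grasp_force: 27.7
```

```bash
python3 -c "
from h import *
st()"
```

```text
t 5.47 pos [544.7 173.1   7.5] yaw 1.7483 tilt [-4.0e-04 -2.7e-03 -1.0e+00] F [-14.7  -3.9  24. ] T [-0.597  1.792 -0.013] w 39.8 g 27.7 q6 -0.08
```

```bash
python3 - <<'E'
from h import *
im=viewer.read_camera("side")[:,:,::-1]; cv2.imwrite("pics/side2.png",im)
cv2.imwrite("pics/c2.png",cv2.resize(im[110:235,210:350],None,fx=4.8,fy=4.8,interpolation=cv2.INTER_CUBIC))
E
```

```text
(no output)
```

View pics/c2.png

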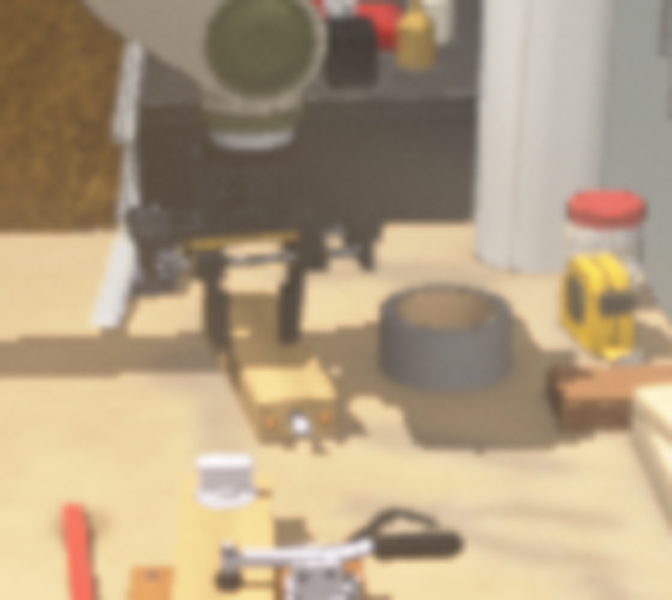

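```bash
python3 - <<'E'
from h import *
g=lambda P:(( proj("side",P)-[210,110])*4.8).round(0).tolist()
c=np.array([547.3,172.5]); y=np.array([-np.sin(.183),np.cos(.183)]); x=np.array([y[1],-y[0]])
for sy in(-110,0,110):
  for sx in(-30,30):
    for z in (0,32): print(sy,sx,z,g([*(c+x*sx+y*sy),z]))
t=np.array([544.7,173.1])
for d in(-25,-20,20,25): print("tip",d,[g([*(t+x*d),z]) for z in(7.5,26,60)])
E
```

```text
-110 -30 0 [246.0, 447.0]
-110 -30 32 [245.0, 407.0]
-110 30 0 [326.0, 438.0]
-110 30 32 [326.0, 398.0]
0 -30 0 [217.0, 386.0]
0 -30 32 [216.0, 349.0]
0 30 0 [293.0, 379.0]
0 30 32 [292.0, 341.0]
110 -30 0 [192.0, 334.0]
110 -30 32 [191.0, 298.0]
110 30 0 [263.0, 327.0]
110 30 32 [262.0, 291.0]
tip -25 [[220.0, 377.0], [219.0, 355.0], [218.0, 314.0]]
tip -20 [[226.0, 376.0], [226.0, 354.0], [225.0, 313.0]]
tip 20 [[277.0, 371.0], [276.0, 349.0], [276.0, 309.0]]
tip 25 [[283.0, 371.0], [283.0, 349.0], [282.0, 308.0]]
```

```bash
python3 - <<'E'
from h import *
im=cv2.imread("pics/side2.png")
c=cv2.resize(im[155:205,240:300],None,fx=12,fy=12,interpolation=cv2.INTER_CUBIC)
c=cv2.LUT(c,(255*(np.arange(256)/255.)**.55).astype(np.uint8)); cv2.imwrite("pics/c3.png",c)
E
```

```text
(no output)
```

View pics/c3.png

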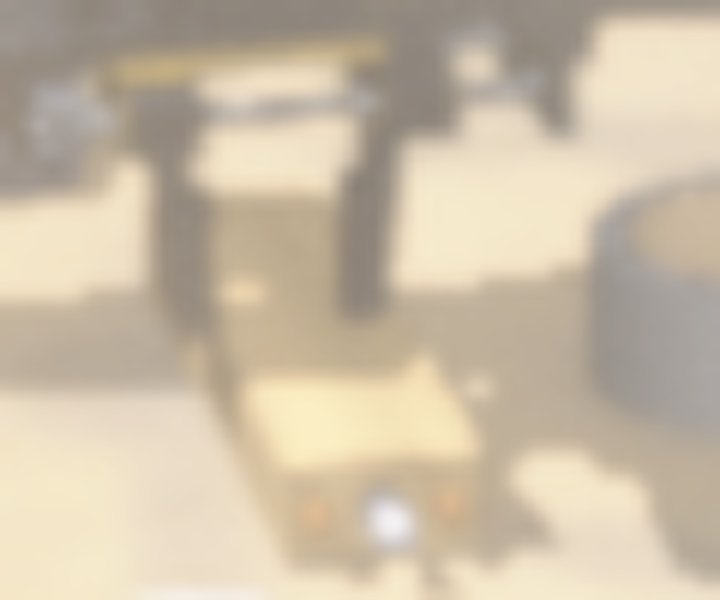

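The fingertips appear to have ridden up onto the bar's top, at about (218,345) and (290,342) in the earlier crop. The bar itself is flat and undisturbed. I'll open and regrasp lower, feeling for the bench.

Request:
{"api": "servo_tool", "payload": {"steps": [[0,0,0,0,0,0,-1],[0,0,0,0,0,0,-1],[0,0,0,0,0,0,-1],[0,0,0,0,0,0,-1],[0,0,0,0,0,0,-1]]}}

```text
t: 5.93
tool_pos: [550.2, 174.1, 10.0]
tcp_rot: [0.642, 0.767, 0.004, 0.004]
wrist_force: [0.6, 2.1, 23.2]
width: 70.6
grasp_force: 9.9
```

```bash
python3 - <<'E'
from h import *
st()
im=viewer.read_camera("side")[:,:,::-1]
cv2.imwrite("pics/side3.png",im)
c=cv2.resize(im[145:205,235:305],None,fx=10,fy=10,interpolation=cv2.INTER_CUBIC)
cv2.imwrite("pics/c4.png",c)
E
```

```text
t 5.93 pos [550.2 174.1  10. ] yaw 1.748 tilt [-4.000e-04  1.190e-02 -9.999e-01] F [ 0.6  2.1 23.2] T [ 0.468 -1.07   0.081] w 70.6 g 9.9 q6 -0.08
```

View pics/c4.png

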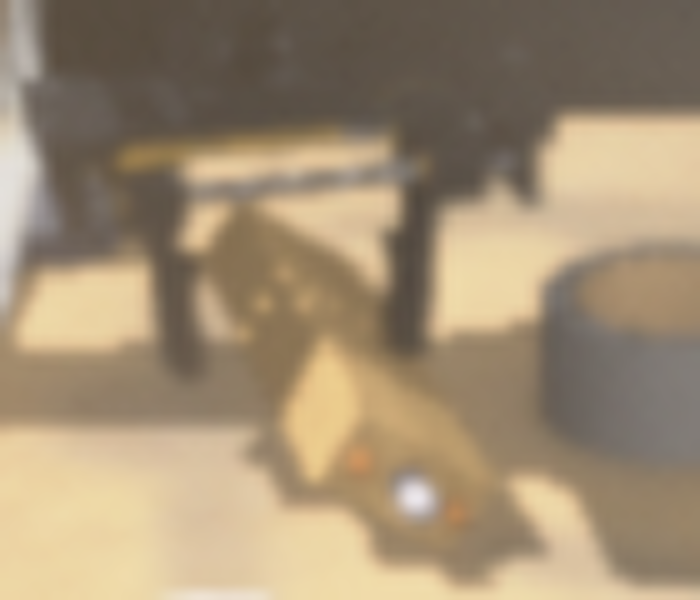

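The picture shows the bar rolled on its long axis: dowels at (358,460) and (455,512), so the +x side is low. I'll finish opening and see where it settles.

Request:
{"api": "servo_tool", "payload": {"steps": [[0,0,0,0,0,0,-1],[0,0,0,0,0,0,-1],[0,0,0,0,0,0,-1],[0,0,0,0,0,0,-1],[0,0,0,0,0,0,-1]]}}

```text
t: 6.4
tool_pos: [550.0, 174.0, 8.3]
tcp_rot: [0.642, 0.767, 0.004, 0.003]
wrist_force: [2.7, 2.3, 13.7]
width: 88.3
grasp_force: 6.0
```

```bash
python3 - <<'E'
from h import *
st()
a=viewer.read_camera("side")[:,:,::-1]
for n in("stud_face","loose_rail"): print("side",n,[(np.round(d["xyz"],1).tolist(),round(d["confidence"],2)) for d in pinpoint("side",n)[:1]])
b=viewer.read_camera("top")[:,:,::-1]
for n in("stud_face","loose_rail"): print("top",n,[(np.round(d["xyz"],1).tolist(),round(d["confidence"],2)) for d in pinpoint("top",n)[:1]])
cv2.imwrite("pics/side4.png",a);cv2.imwrite("pics/top4.png",b)
f=lambda i:cv2.resize(i,(390,480),interpolation=cv2.INTER_CUBIC)
cv2.imwrite("pics/c5.png",np.hstack([f(a[125:205,240:305]),f(b[150:230,185:250])]))
E
```

```text
t 6.4 pos [550.  174.    8.3] yaw 1.7478 tilt [-1.000e-04  1.010e-02 -9.999e-01] F [ 2.7  2.3 13.7] T [ 0.487 -1.247  0.101] w 88.3 g 6.0 q6 -0.08
side stud_face [([595.1, 72.4, 30.9], 0.95)]
side loose_rail [([563.7, 176.9, 23.1], 0.87)]
top stud_face [([592.8, 74.0, 31.2], 0.89)]
top loose_rail []
```

View pics/c5.png

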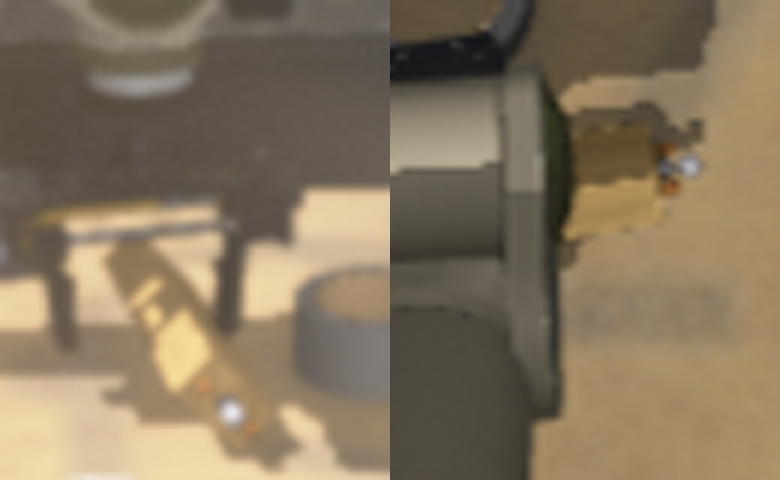

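The bar leans about 45° on its +x lower edge, with the stud at z≈31, wedged under the right fingertip. That's short of the 62° tip-over angle, so lifting should let it fall flat again.

Request:
{"api": "servo_tool", "payload": {"steps": [[0,0,-8,0,0,0,-1],[0,0,-12,0,0,0,-1],[0,0,-20,0,0,0,-1],[0,0,-25,0,0,0,-1],[0,0,-30,0,0,0,-1]]}}

```text
t: 7.12
tool_pos: [545.4, 173.2, 100.7]
tcp_rot: [0.642, 0.767, -0.001, -0.001]
wrist_force: [0.1, -0.1, 0.2]
width: 88.1
grasp_force: 0.0
```

Request:
{"api": "servo_tool", "payload": {"steps": [[0,0,0,0,0,0,-1],[0,0,0,0,0,0,-1],[0,0,0,0,0,0,-1],[0,0,0,0,0,0,-1],[0,0,0,0,0,0,-1]]}}

```text
t: 7.53
tool_pos: [545.8, 173.2, 99.3]
tcp_rot: [0.642, 0.767, -0.001, -0.001]
wrist_force: [0.1, -0.9, -1.2]
width: 87.9
grasp_force: 0.0
```

```bash
python3 - <<'E'
from h import *
st()
a=viewer.read_camera("side")[:,:,::-1]
for n in("stud_face","loose_rail"): print("side",n,[(np.round(d["xyz"],1).tolist(),round(d["confidence"],2)) for d in pinpoint("side",n)[:1]])
b=viewer.read_camera("top")[:,:,::-1]
for n in("stud_face","loose_rail"): print("top",n,[(np.round(d["xyz"],1).tolist(),round(d["confidence"],2)) for d in pinpoint("top",n)[:1]])
cv2.imwrite("pics/side5.png",a);cv2.imwrite("pics/top5.png",b)
f=lambda i:cv2.resize(i,(390,480),interpolation=cv2.INTER_CUBIC)
cv2.imwrite("pics/c6.png",np.hstack([f(a[125:205,240:305]),f(b[150:230,185:250])]))
E
```

```text
t 7.53 pos [545.8 173.2  99.3] yaw 1.7478 tilt [ 2.0e-04 -2.4e-03 -1.0e+00] F [ 0.1 -0.9 -1.2] T [-0.018 -0.127 -0.021] w 87.9 g 0.0 q6 -0.08
side stud_face [([570.7, 68.7, 14.4], 0.81)]
side loose_rail [([453.7, 423.3, -3.7], 0.66)]
top stud_face [([570.5, 73.3, 14.9], 0.64)]
top loose_rail [([553.0, 181.1, 2.1], 0.74)]
```

View pics/c6.png

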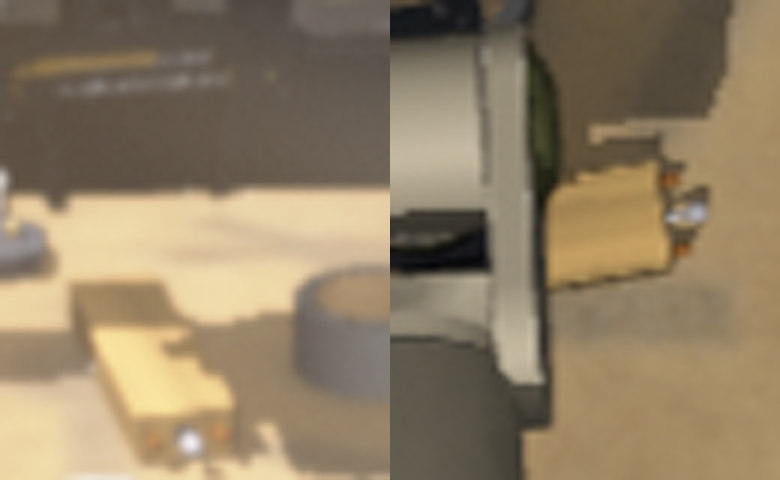

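The bar is flat again (stud z≈15, same place). I'll work out the real fingertip height when open from the earlier side frames.

```bash
python3 - <<'E'
from h import *
from scipy.optimize import brentq
u=np.array([.983,.182])
for nm,px,d,t,tz in(("open L",(250.8,183.3),-52,(550,174),8.3),("open R",(278.3,180),52,(550,174),8.3),("70 L",(253.5,182.5),-44,(550.2,174.1),10),("40 L",(255.4,182.5),-28,(544.7,173.1),7.5)):
    P=np.array(t)+u*d
    z=brentq(lambda z:proj("side",[*P,z])[1]-px[1],-50,100); print(nm,"tip z",round(z,1),"retreat",round(z-tz,1),proj("side",[*P,z]).round(1),px)
b=cv2.imread("pics/top5.png")
print("front",edge(b,(530,100),(536,72),3),"back",edge(b,(590,100),(594,76),3),"end",edge(b,(543,66),(588,73),3))
b=cv2.imread("pics/top0.png"); 
E
```

```text
open L tip z 30.8 retreat 22.5 [249.9 183.3] (250.8, 183.3)
open R tip z 33.4 retreat 25.1 [277.3 180. ] (278.3, 180)
70 L tip z 33.1 retreat 23.1 [252.1 182.5] (253.5, 182.5)
40 L tip z 32.1 retreat 24.6 [254.9 182.5] (255.4, 182.5)
front (array([536.6,  88.1], dtype=float32), 0.2106, 0.11) back (array([594.7,  87. ], dtype=float32), 0.1202, 0.45) end (array([568.3,  68.6], dtype=float32), -1.3653, 0.6)
```

Request:
{"api": "servo_tool", "payload": {"newtons": 10, "steps": [[0,3,30,0,0,0,-0.7],[0,0,30,0,0,0,-0.7],[0,0,24,0,0,0,-0.7],[0,0,10,0,0,0,-0.7],[0,0,0,0,0,0,-0.7]]}}

```text
t: 8.25
tool_pos: [548.3, 173.7, 4.5]
tcp_rot: [0.642, 0.767, -0.001, -0.001]
wrist_force: [0.4, 0.0, 0.1]
width: 75.0
grasp_force: 0.0
```

Request:
{"api": "servo_tool", "payload": {"steps": [[0,0,1,0,0,0,-0.7],[0,0,1,0,0,0,-0.7],[0,0,1,0,0,0,-0.7],[0,0,1,0,0,0,-0.7],[0,0,0,0,0,0,-0.7]]}}

```text
t: 8.67
tool_pos: [549.6, 173.9, 3.0]
tcp_rot: [0.642, 0.767, 0.0, 0.0]
wrist_force: [0.5, -0.3, 0.7]
width: 75.0
grasp_force: 0.0
```

Request:
{"api": "servo_tool", "payload": {"steps": [[0,0,1,0,0,0,-0.7],[0,0,1,0,0,0,-0.7],[0,0,1,0,0,0,-0.7],[0,0,0,0,0,0,-0.7],[0,0,0,0,0,0,-0.7]]}}

```text
t: 9.08
tool_pos: [549.4, 173.9, -0.6]
tcp_rot: [0.642, 0.767, -0.0, -0.0]
wrist_force: [1.0, 1.3, -0.2]
width: 74.7
grasp_force: 0.0
```

Request:
{"api": "servo_tool", "payload": {"steps": [[0,0,1,0,0,0,-0.7],[0,0,1,0,0,0,-0.7],[0,0,1,0,0,0,-0.7],[0,0,0,0,0,0,-0.7],[0,0,0,0,0,0,-0.7]]}}

```text
t: 9.5
tool_pos: [549.4, 173.9, -3.6]
tcp_rot: [0.642, 0.767, -0.0, -0.0]
wrist_force: [0.6, 0.4, -0.4]
width: 74.6
grasp_force: 0.0
```

Request:
{"api": "servo_tool", "payload": {"steps": [[0,0,1,0,0,0,-0.7],[0,0,1,0,0,0,-0.7],[0,0,1,0,0,0,-0.7],[0,0,0,0,0,0,-0.7],[0,0,0,0,0,0,-0.7]]}}

```text
t: 9.92
tool_pos: [549.4, 173.8, -6.6]
tcp_rot: [0.642, 0.767, -0.0, -0.0]
wrist_force: [-1.3, 0.2, 0.8]
width: 74.8
grasp_force: 0.0
```

Request:
{"api": "servo_tool", "payload": {"steps": [[0,0,1,0,0,0,-0.7],[0,0,1,0,0,0,-0.7],[0,0,1,0,0,0,-0.7],[0,0,0,0,0,0,-0.7],[0,0,0,0,0,0,-0.7]]}}

```text
t: 10.33
tool_pos: [549.3, 173.8, -9.6]
tcp_rot: [0.642, 0.767, -0.0, -0.0]
wrist_force: [-0.1, 0.5, 0.0]
width: 75.0
grasp_force: 0.0
```

Request:
{"api": "servo_tool", "payload": {"steps": [[0,0,1,0,0,0,-0.7],[0,0,1,0,0,0,-0.7],[0,0,0,0,0,0,-0.7],[0,0,0,0,0,0,-0.7],[0,0,0,0,0,0,-0.7]]}}

```text
t: 10.75
tool_pos: [549.4, 173.9, -11.5]
tcp_rot: [0.642, 0.767, -0.0, -0.0]
wrist_force: [-0.1, -0.2, -0.1]
width: 74.7
grasp_force: 0.0
```

Request:
{"api": "servo_tool", "payload": {"steps": [[0,0,1,0,0,0,-0.7],[0,0,1,0,0,0,-0.7],[0,0,0,0,0,0,-0.7],[0,0,0,0,0,0,-0.7],[0,0,0,0,0,0,-0.7]]}}

```text
t: 11.17
tool_pos: [549.4, 173.9, -13.6]
tcp_rot: [0.642, 0.767, -0.0, -0.0]
wrist_force: [0.0, -0.5, 0.7]
width: 75.0
grasp_force: 0.0
```

Request:
{"api": "servo_tool", "payload": {"steps": [[0,0,1,0,0,0,-0.7],[0,0,1,0,0,0,-0.7],[0,0,0,0,0,0,-0.7],[0,0,0,0,0,0,-0.7],[0,0,0,0,0,0,-0.7]]}}

```text
t: 11.58
tool_pos: [549.4, 173.8, -15.5]
tcp_rot: [0.642, 0.767, 0.0, 0.0]
wrist_force: [0.6, -0.0, -0.4]
width: 74.7
grasp_force: 0.0
```

Request:
{"api": "servo_tool", "payload": {"steps": [[0,0,1,0,0,0,-0.5],[0,0,1,0,0,0,-0.5],[0,0,0,0,0,0,-0.5],[0,0,0,0,0,0,-0.5],[0,0,0,0,0,0,-0.5]]}}

```text
t: 12.0
tool_pos: [549.4, 173.9, -17.6]
tcp_rot: [0.642, 0.767, -0.0, -0.0]
wrist_force: [0.2, -0.5, -1.0]
width: 66.1
grasp_force: 0.0
```

Request:
{"api": "servo_tool", "payload": {"newtons": 10, "steps": [[0,0,0,0,0,0,-0.35],[0,0,0,0,0,0,-0.3],[0,0,0,0,0,0,-0.3],[0,0,0,0,0,0,-0.3],[0,0,0,0,0,0,-0.3]]}}

```text
t: 12.42
tool_pos: [549.5, 173.9, -17.5]
tcp_rot: [0.642, 0.767, 0.0, 0.0]
wrist_force: [-0.5, 0.9, -0.8]
width: 59.9
grasp_force: 10.0
```

Request:
{"api": "servo_tool", "payload": {"newtons": 25, "steps": [[0,0,0,0,0,0,-0.2],[0,0,0,0,0,0,-0.2],[0,0,0,0,0,0,-0.2],[0,0,0,0,0,0,-0.2],[0,0,0,0,0,0,-0.2]]}}

```text
t: 12.83
tool_pos: [549.5, 173.9, -17.5]
tcp_rot: [0.642, 0.767, 0.0, 0.0]
wrist_force: [1.2, 0.6, -0.6]
width: 59.7
grasp_force: 25.0
```

```bash
python3 - <<'E'
from h import *
st()
b=viewer.read_camera("top")[:,:,::-1]; cv2.imwrite("pics/top6.png",b)
print("front",edge(b,(529,100),(534,72),3),"back",edge(b,(588,105),(592,80),3),"end",edge(b,(543,63),(588,71),3))
for n in("stud_face","rail_face"): print("top",n,[(np.round(d["xyz"],1).tolist(),round(d["confidence"],2)) for d in pinpoint("top",n)[:1]])
a=viewer.read_camera("side")[:,:,::-1]; cv2.imwrite("pics/side6.png",a)
for n in("stud_face","rail_face"): print("side",n,[(np.round(d["xyz"],1).tolist(),round(d["confidence"],2)) for d in pinpoint("side",n)[:1]])
print("clamp front",edge(b,(489,-60),(489,-145),3),"back",edge(b,(549,-60),(549,-145),3),"end",edge(b,(495,-53),(543,-54),3))
E
```

```text
t 12.83 pos [549.5 173.9 -17.5] yaw 1.7478 tilt [-0.e+00  2.e-04 -1.e+00] F [ 1.2  0.6 -0.6] T [ 0.044 -0.306  0.02 ] w 59.7 g 25.0 q6 -0.08
front (array([536.7,  84.8], dtype=float32), 0.1946, 0.08) back (array([592.8,  93.5], dtype=float32), 0.2112, 0.58) end (array([566.8,  67.9], dtype=float32), -1.3624, 0.46)
top stud_face [([570.3, 71.9, 16.6], 0.53)]
top rail_face [([520.8, -45.5, 15.4], 0.76)]
side stud_face [([572.4, 69.0, 16.5], 0.74)]
side rail_face [([519.7, -53.1, 17.3], 0.64)]
clamp front (array([ 490. , -107.4], dtype=float32), -0.048, 0.87) back (array([ 549.1, -108.7], dtype=float32), -0.0281, 0.21) end (array([518.8, -55. ], dtype=float32), -1.5533, 0.32)
```

Request:
{"api": "servo_tool", "payload": {"steps": [[0,0,0,0,0,0.04,-0.2],[0,0,0,0,0,0.04,-0.2],[0,0,0,0,0,0.04,-0.2],[0,0,0,0,0,0.04,-0.2],[0,0,0,0,0,0.042,-0.2]]}}

```text
t: 13.55
tool_pos: [549.1, 174.0, -17.5]
tcp_rot: [0.716, 0.698, -0.0, -0.0]
wrist_force: [-0.7, 0.6, 1.5]
width: 59.9
grasp_force: 25.0
```

Request:
{"api": "servo_tool", "payload": {"steps": [[-15,-4.6,0,0,0,0,-0.2],[-15,-4.6,0,0,0,0,-0.2],[-15,-4.7,0,0,0,0,-0.2],[-15,-4.7,0,0,0,0,-0.2],[-15,-4.6,0,0,0,0,-0.2]]}}

```text
t: 13.97
tool_pos: [523.8, 99.2, -17.5]
tcp_rot: [0.716, 0.698, 0.0, -0.0]
wrist_force: [0.2, 2.2, -0.5]
width: 59.4
grasp_force: 25.0
```

Request:
{"api": "servo_tool", "payload": {"steps": [[0,0,0,0,0,0,-0.2],[0,0,0,0,0,0,-0.2],[0,0,0,0,0,0,-0.2],[0,0,0,0,0,0,-0.2],[0,0,0,0,0,0,-0.2]]}}

```text
t: 14.38
tool_pos: [524.4, 99.9, -17.5]
tcp_rot: [0.716, 0.698, -0.0, 0.0]
wrist_force: [-1.5, -2.5, 1.6]
width: 60.3
grasp_force: 25.0
```

```bash
python3 - <<'E'
from h import *
st()
b=viewer.read_camera("top")[:,:,::-1]; cv2.imwrite("pics/top7.png",b)
print("front",edge(b,(492,30),(491.5,-3),3),"back",edge(b,(552,30),(551.5,-3),3),"end",edge(b,(496,-8),(546,-9),3))
for n in("stud_face","rail_face"): print("top",n,[(np.round(d["xyz"],1).tolist(),round(d["confidence"],2)) for d in pinpoint("top",n)[:1]])
print("clamp front",edge(b,(489,-60),(489,-145),3),"back",edge(b,(549,-60),(549,-145),3),"end",edge(b,(495,-53),(543,-54),3))
a=viewer.read_camera("side")[:,:,::-1]; cv2.imwrite("pics/side7.png",a)
for n in("stud_face","rail_face"): print("side",n,[(np.round(d["xyz"],1).tolist(),round(d["confidence"],2)) for d in pinpoint("side",n)[:1]])
f=lambda i:cv2.resize(i,(390,585),interpolation=cv2.INTER_CUBIC)
cv2.imwrite("pics/c7.png",np.hstack([f(a[140:230,240:300]),f(np.rot90(b,3)[225:315,384-230:384-170])]))
E
```

```text
t 14.38 pos [524.4  99.9 -17.5] yaw 1.5466 tilt [-2.e-04 -0.e+00 -1.e+00] F [-1.5 -2.5  1.6] T [-0.436  0.015 -0.089] w 60.3 g 25.0 q6 -0.01
front (array([494.5,   9. ], dtype=float32), -0.1076, 0.38) back (array([552.2,  12.2], dtype=float32), 0.0097, 0.14) end (array([520.9,  -7.2], dtype=float32), 1.5343, 0.53)
top stud_face [([525.4, -2.2, 17.8], 0.76)]
top rail_face [([521.3, -44.2, 15.3], 0.79)]
clamp front (array([ 490. , -107.4], dtype=float32), -0.0446, 0.77) back (array([ 549.2, -108.7], dtype=float32), -0.028, 0.17) end (array([518.7, -55. ], dtype=float32), -1.5551, 0.29)
side stud_face [([525.3, -8.3, 15.7], 0.76)]
side rail_face [([521.0, -54.0, 16.7], 0.87)]
```

View pics/c7.png

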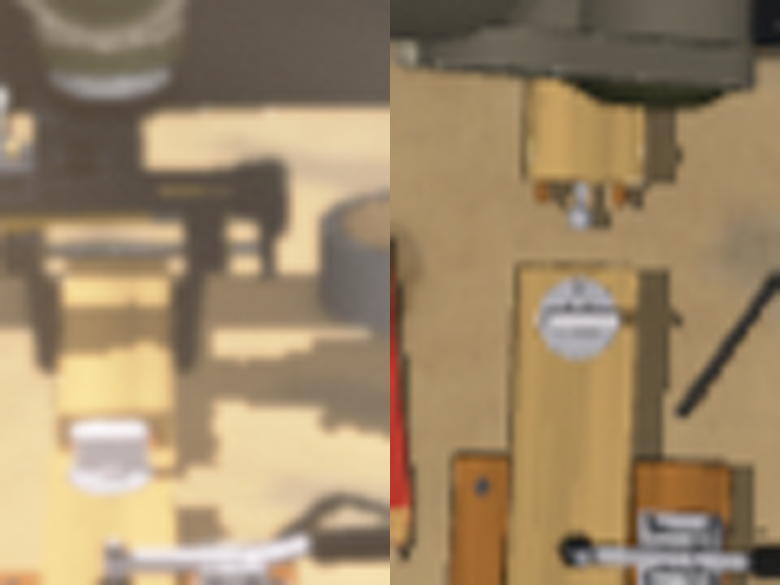

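The right half of the picture (1 px ≈ 0.5 mm) shows the loose end face spanning 527–643, the stud at x≈580, the clamped end spanning 520–635 and the drum at 579. So alignment is within about 2 mm. I'll check the perspective effect numerically before pushing.

```bash
python3 - <<'E'
from h import *
b=cv2.imread("pics/top7.png")
# picture coords: rot90 k=3 -> X=(383-row)-154, Y=col-225 ; scale 6.5
g=lambda P:((lambda p:np.array([(383-p[1]-154+.5)*6.5,(p[0]-225+.5)*6.5]))(proj("top",P))).round(0).tolist()
for dx in(-30,0,30): print("loose top",dx,g([521.7+dx,-7.7,32]),"clamp",g([520.6+dx,-53,32]))
print("stud root",g([521.7,-8,16]),"tip",g([521.1,-32,16]),"dowels",g([501.7,-14,16]),g([541.7,-14,16]),"drum",g([519.9,-79,34]))
p=lambda P:((proj("side",P)-[240,140]+.5)*6.5).round(0).tolist()
for dx in(-30,30): print("side loose",p([521.7+dx,-7.7,32]),p([524+dx,85,32]),"clamp",p([520.6+dx,-53,32]))
for nm,cam,n in(("top7","top",0),):
  pass
E
```

```text
loose top -30 [136.0, 180.0] clamp [132.0, 268.0]
loose top 0 [194.0, 181.0] clamp [190.0, 269.0]
loose top 30 [252.0, 182.0] clamp [248.0, 270.0]
stud root [191.0, 181.0] tip [189.0, 227.0] dowels [152.0, 192.0] [229.0, 193.0] drum [189.0, 320.0]
side loose [52.0, 416.0] [58.0, 341.0] clamp [49.0, 457.0]
side loose [170.0, 413.0] [169.0, 338.0] clamp [171.0, 454.0]
```

Request:
{"api": "servo_tool", "payload": {"steps": [[-5,-0.4,0,0,0,0,-0.2],[-5,0,0,0,0,0,-0.2],[-5,0,0,0,0,0,-0.2],[-3,0,0,0,0,0,-0.2],[-2,0,0,0,0,0,-0.2]]}}

```text
t: 15.1
tool_pos: [523.5, 78.9, -17.5]
tcp_rot: [0.716, 0.698, 0.0, -0.0]
wrist_force: [0.1, 2.8, 1.8]
width: 60.1
grasp_force: 25.0
```

Request:
{"api": "servo_tool", "payload": {"steps": [[-2,0,0,0,0,0,-0.2],[-2,0,0,0,0,0,-0.2],[-2,0,0,0,0,0,-0.2],[-1,0,0,0,0,0,-0.2],[0,0,0,0,0,0,-0.2]]}}

```text
t: 15.52
tool_pos: [523.3, 72.2, -17.5]
tcp_rot: [0.716, 0.698, -0.0, 0.0]
wrist_force: [-0.5, -0.1, 2.6]
width: 59.8
grasp_force: 25.0
```

```bash
python3 -c "
from h import *
st()"
```

```text
t 15.52 pos [523.3  72.2 -17.5] yaw 1.5458 tilt [-3.e-04 -0.e+00 -1.e+00] F [-0.5 -0.1  2.6] T [ 0.121 -0.076  0.003] w 59.8 g 25.0 q6 -0.06
```

Request:
{"api": "servo_tool", "payload": {"steps": [[-1.5,0,0,0,0,0,-0.2],[-1.5,0,0,0,0,0,-0.2],[-1.5,0,0,0,0,0,-0.2],[-1.5,0,0,0,0,0,-0.2],[0,0,0,0,0,0,-0.2]]}}

```text
t: 15.93
tool_pos: [523.1, 66.2, -17.5]
tcp_rot: [0.716, 0.698, -0.0, 0.0]
wrist_force: [-0.4, 0.7, 2.7]
width: 59.9
grasp_force: 25.0
```

Request:
{"api": "servo_tool", "payload": {"steps": [[-1,0,0,0,0,0,-0.2],[-1,0,0,0,0,0,-0.2],[-1,0,0,0,0,0,-0.2],[-1,0,0,0,0,0,-0.2],[0,0,0,0,0,0,-0.2]]}}

```text
t: 16.35
tool_pos: [523.0, 62.3, -17.5]
tcp_rot: [0.716, 0.698, -0.0, 0.0]
wrist_force: [0.1, 3.4, 3.3]
width: 60.1
grasp_force: 25.0
```

Request:
{"api": "servo_tool", "payload": {"steps": [[-0.7,0,0,0,0,0,-0.2],[-0.7,0,0,0,0,0,-0.2],[-0.7,0,0,0,0,0,-0.2],[-0.4,0,0,0,0,0,-0.2],[0,0,0,0,0,0,-0.2]]}}

```text
t: 16.77
tool_pos: [522.9, 59.9, -17.5]
tcp_rot: [0.716, 0.698, -0.0, 0.0]
wrist_force: [-0.3, 2.4, 3.6]
width: 59.7
grasp_force: 25.0
```

Request:
{"api": "servo_tool", "payload": {"steps": [[-0.4,0,0,0,0,0,-0.2],[-0.4,0,0,0,0,0,-0.2],[-0.4,0,0,0,0,0,-0.2],[0,0,0,0,0,0,-0.2],[0,0,0,0,0,0,-0.2]]}}

```text
t: 17.18
tool_pos: [522.9, 58.9, -17.5]
tcp_rot: [0.716, 0.698, 0.0, -0.0]
wrist_force: [-0.6, 4.8, 4.0]
width: 59.9
grasp_force: 25.0
```

Request:
{"api": "servo_tool", "payload": {"steps": [[-0.3,0,0,0,0,0,-0.2],[-0.3,0,0,0,0,0,-0.2],[-0.3,0,0,0,0,0,-0.2],[0,0,0,0,0,0,-0.2],[0,0,0,0,0,0,-0.2]]}}

```text
t: 17.6
tool_pos: [522.9, 58.8, -17.5]
tcp_rot: [0.716, 0.698, 0.001, -0.0]
wrist_force: [0.8, 10.5, 3.2]
width: 59.8
grasp_force: 25.0
```

Request:
{"api": "servo_tool", "payload": {"steps": [[-0.3,0,0,0,0,0,-0.2],[-0.3,0,0,0,0,0,-0.2],[-0.2,0,0,0,0,0,-0.2],[0,0,0,0,0,0,-0.2],[0,0,0,0,0,0,-0.2]]}}

```text
t: 18.02
tool_pos: [522.9, 58.7, -17.5]
tcp_rot: [0.716, 0.698, 0.001, -0.001]
wrist_force: [0.6, 15.5, 3.1]
width: 60.0
grasp_force: 25.0
```

Request:
{"api": "servo_tool", "payload": {"steps": [[0.3,0,0,0,0,0,-0.2],[0,0,0,0,0,0,-0.6],[0,0,0,0,0,0,-1],[0,0,0,0,0,0,-1],[0,0,0,0,0,0,-1]]}}

```text
t: 18.43
tool_pos: [522.7, 57.0, -17.8]
tcp_rot: [0.716, 0.698, -0.0, -0.0]
wrist_force: [-0.5, 0.9, -0.1]
width: 84.3
grasp_force: 0.0
```

Request:
{"api": "servo_tool", "payload": {"steps": [[0,0,-30,0,0,0,-1],[0,0,-40,0,0,0,-1],[0,0,-40,0,0,0,-1],[0,0,-10,0,0,-0.11,-1],[0,0,0,0,0,-0.12,-1]]}}

```text
t: 18.85
tool_pos: [524.4, 56.9, 105.9]
tcp_rot: [0.629, 0.777, 0.002, 0.003]
wrist_force: [0.7, 0.0, 0.2]
width: 88.1
grasp_force: 0.0
```

```bash
python3 - <<'E'
from h import *
st()
b=viewer.read_camera("top")[:,:,::-1]; cv2.imwrite("pics/top8.png",b)
print("loose front",edge(b,(491,-10),(490.5,-44),3),"back",edge(b,(551,-10),(550.5,-44),3))
print("clamp front",edge(b,(490,-60),(489,-145),3),"back",edge(b,(550,-60),(549,-145),3))
for n in("stud_face","rail_face","thumb_turn","cam_lock"): print("top",n,[(np.round(d["xyz"],1).tolist(),round(d["confidence"],2)) for d in pinpoint("top",n)[:1]])
a=viewer.read_camera("side")[:,:,::-1]; cv2.imwrite("pics/side8.png",a)
for n in("stud_face","rail_face","thumb_turn","cam_lock"): print("side",n,[(np.round(d["xyz"],1).tolist(),round(d["confidence"],2)) for d in pinpoint("side",n)[:1]])
E
```

```text
t 18.85 pos [524.4  56.9 105.9] yaw 1.7805 tilt [-0.0025  0.0063 -1.    ] F [0.7 0.  0.2] T [-0.032 -0.134  0.024] w 88.1 g 0.0 q6 -0.33
loose front (array([494.3, -26.1], dtype=float32), -0.0284, 0.39) back (array([549.7, -36.2], dtype=float32), 0.0267, 0.12)
clamp front (array([490.4, -97.2], dtype=float32), -0.0459, 0.91) back (array([ 549.1, -108.7], dtype=float32), -0.0277, 0.13)
top stud_face [([523.7, -46.2, 16.6], 0.69)]
top rail_face [([519.5, -47.6, 17.6], 0.91)]
top thumb_turn [([520.6, -74.6, 43.9], 0.47)]
top cam_lock [([520.3, -73.7, -3.1], 0.45)]
side stud_face [([522.7, -48.4, 11.4], 0.87)]
side rail_face [([520.0, -50.7, 16.9], 0.94)]
side thumb_turn [([526.0, -75.2, 47.0], 0.59)]
side cam_lock [([516.6, -75.3, -3.8], 0.6)]
```

Request:
{"api": "servo_tool", "payload": {"steps": [[-26.2,-6.1,0,0,0,0,0.4],[-26.2,-6.1,0,0,0,0,0.4],[-26.2,-6.1,0,0,0,0,0.4],[-26.2,-6.1,0,0,0,0,0.4],[-26.2,-6.1,0,0,0,0,0.4]]}}

```text
t: 19.77
tool_pos: [519.5, -78.3, 102.3]
tcp_rot: [0.631, 0.776, -0.0, -0.0]
wrist_force: [0.8, 1.0, 0.7]
width: 57.1
grasp_force: 0.0
```

Request:
{"api": "servo_tool", "payload": {"steps": [[0,0,0,0,0,-0.122,0.4],[0,0,0,0,0,-0.122,0.4],[0,0,0,0,0,-0.122,0.4],[0,0,0,0,0,-0.122,0.4],[0,0,0,0,0,-0.122,0.4]]}}

```text
t: 20.18
tool_pos: [519.6, -77.2, 102.2]
tcp_rot: [0.367, 0.93, -0.0, -0.0]
wrist_force: [-0.3, 0.4, 0.9]
width: 27.0
grasp_force: 0.0
```

Request:
{"api": "servo_tool", "payload": {"steps": [[0,0,0,0,0,-0.122,0.4],[0,0,0,0,0,-0.122,0.4],[0,0,0,0,0,-0.122,0.4],[0,0,0,0,0,-0.122,0.4],[0,0,0,0,0,-0.122,0.4]]}}

```text
t: 20.6
tool_pos: [519.6, -77.1, 102.3]
tcp_rot: [0.07, 0.998, 0.0, -0.0]
wrist_force: [-0.9, 0.1, 0.9]
width: 26.4
grasp_force: 0.0
```

Request:
{"api": "servo_tool", "payload": {"steps": [[0,0,0,0,0,-0.11,0.4],[0,0,0,0,0,0,0.4],[0,0,0,0,0,0,0.4],[0,0,0,0,0,0,0.4],[0,0,0,0,0,0,0.4]]}}

```text
t: 21.02
tool_pos: [519.6, -77.1, 102.4]
tcp_rot: [0.019, 1.0, 0.0, -0.0]
wrist_force: [-0.3, 0.2, 0.3]
width: 26.4
grasp_force: 0.0
```

```bash
python3 - <<'E'
from h import *
st()
# drum circle and thumb-turn in the unobstructed top pictures
for f in("top1","top6","top7","top8"):
    b=cv2.imread(f"pics/{f}.png"); p=proj("top",[519.5,-77.7,34]); u,v=p.round().astype(int)
    k=cv2.resize(b[v-12:v+13,u-12:u+13],None,fx=8,fy=8,interpolation=cv2.INTER_CUBIC)
    hsv=cv2.cvtColor(k,cv2.COLOR_BGR2HSV); m=(hsv[...,1]<45).astype(np.uint8)
    cs=max(cv2.findContours(cv2.morphologyEx(m,cv2.MORPH_CLOSE,np.ones((15,15))),0,2)[0],key=cv2.contourArea)
    (cx,cy),r=cv2.minEnclosingCircle(cs); mm=cv2.moments(cs)
    g=lambda x,y:ray("top",((x+.5)/8-.5+u-12,(y+.5)/8-.5+v-12),34)[:2].round(1)
    br=((hsv[...,2]>225)&(hsv[...,1]<45)).astype(np.uint8); q=cv2.findNonZero(br)
    e=cv2.minAreaRect(q) if q is not None else None
    print(f,g(cx,cy),r/8*3.15,g(mm["m10"]/mm["m00"],mm["m01"]/mm["m00"]),e and (np.round(e[1],0).tolist(),round(e[2],1),g(*e[0])))
E
```

```text
t 21.02 pos [519.6 -77.1 102.4] yaw 3.1034 tilt [ 1.e-04  1.e-04 -1.e+00] F [-0.3  0.2  0.3] T [ 0.069 -0.168  0.039] w 26.4 g 0.0 q6 -1.91
top1 [520.5 -78.5] 19.73358700275421 [520.  -78.2] None
top6 [520.5 -78.6] 19.720032620429993 [519.9 -78.3] None
top7 [520.5 -78.5] 19.69874424934387 [520.  -78.3] None
top8 [520.5 -78.5] 19.69874424934387 [520.  -78.3] None
```

Request:
{"api": "servo_tool", "payload": {"steps": [[-0.7,-1.3,20,0,0,0,0.4],[0,0,20,0,0,0,0.4],[0,0,14,0,0,0,0.4],[0,0,6,0,0,0,0.4],[0,0,0,0,0,0,0.4]]}}

```text
t: 21.43
tool_pos: [519.8, -78.2, 41.4]
tcp_rot: [0.018, 1.0, 0.0, -0.001]
wrist_force: [0.3, -0.5, 0.4]
width: 26.3
grasp_force: 0.0
```

Request:
{"api": "servo_tool", "payload": {"steps": [[0,0,2,0,0,0,0.4],[0,0,2,0,0,0,0.4],[0,0,1,0,0,0,0.4],[0,0,0,0,0,0,0.4],[0,0,0,0,0,0,0.4]]}}

```text
t: 21.85
tool_pos: [520.5, -78.5, 37.8]
tcp_rot: [0.018, 1.0, -0.0, 0.0]
wrist_force: [-0.1, 0.2, 1.1]
width: 26.3
grasp_force: 0.0
```

Request:
{"api": "servo_tool", "payload": {"steps": [[0,0,1,0,0,0,0.4],[0,0,1,0,0,0,0.4],[0,0,1,0,0,0,0.4],[0,0,0,0,0,0,0.4],[0,0,0,0,0,0,0.4]]}}

```text
t: 22.27
tool_pos: [520.3, -78.4, 34.4]
tcp_rot: [0.018, 1.0, 0.0, -0.0]
wrist_force: [0.8, 0.6, -0.5]
width: 26.3
grasp_force: 0.0
```

Request:
{"api": "servo_tool", "payload": {"steps": [[0,0,1,0,0,0,0.4],[0,0,1,0,0,0,0.4],[0,0,1,0,0,0,0.4],[0,0,0,0,0,0,0.4],[0,0,0,0,0,0,0.4]]}}

```text
t: 22.68
tool_pos: [520.3, -78.4, 31.4]
tcp_rot: [0.018, 1.0, 0.0, -0.0]
wrist_force: [0.6, 0.5, 0.1]
width: 26.3
grasp_force: 0.0
```

```bash
python3 - <<'E'
from h import *
st()
a=viewer.read_camera("side")[:,:,::-1]; cv2.imwrite("pics/side9.png",a)
# dark finger extent down each finger column, for tip height
g=cv2.cvtColor(a,cv2.COLOR_BGR2GRAY)
for x in (500,520,540):
    print(x,[proj("side",[x,-95,z]).round(1).tolist() for z in(30,40,60)])
u,v=proj("side",[520,-95,45]).round().astype(int)
print(u,v);print(g[v-22:v+14:1,u-8:u+9:2])
E
```

```text
t 22.68 pos [520.3 -78.4  31.4] yaw 3.1058 tilt [ 2.e-04  0.e+00 -1.e+00] F [0.6 0.5 0.1] T [ 0.021 -0.138  0.011] w 26.3 g 0.0 q6 -1.91
500 [[249.9, 216.4], [249.8, 213.6], [249.6, 207.8]]
520 [[256.3, 216.3], [256.2, 213.4], [256.1, 207.6]]
540 [[262.8, 216.1], [262.7, 213.2], [262.6, 207.5]]
256 212
[[ 93  92  91  89  88  87  86  85  85]
 [ 92  91  90  89  88  87  86  85  84]
 [ 92  92  90  90  89  87  85  87  85]
 [ 97  92  91  91  89  88  87  89  90]
 [104  93  92  90  88  89  87  93  99]
 [104  93  90  89  89  88  86  95  98]
 [ 97  93  90  90  90  88  89  94  91]
 [ 99  96  95  91  90  89  90  93  92]
 [122 123 114  92  89  89 100 118 114]
 [169 176 159  93  89  89 125 163 160]
 [206 215 194  96  88  89 145 202 198]
 [214 222 204  97  90  90 150 211 208]
 [211 222 205  97  89  90 156 211 208]
 [214 222 206  98  89  93 168 214 209]
 [217 224 212  98  89  94 181 218 210]
 [218 228 226 105  89  95 191 222 211]
 [218 230 228 110  89  95 187 219 212]
 [218 224 198 104  90  94 158 203 213]
 [215 217 178 109 101 102 148 191 202]
 [210 209 180 136 132 133 162 176 160]
 [218 215 187 171 171 171 175 172 143]
 [220 221 193 184 192 188 180 175 144]
 [220 220 213 207 206 197 198 190 151]
 [220 215 231 229 212 203 224 212 174]
 [220 217 229 233 229 223 220 198 191]
 [220 218 220 227 225 217 180 159 160]
 [220 219 216 217 212 211 178 150 148]
 [220 219 215 214 213 215 205 178 175]
 [220 218 214 213 213 215 219 216 212]
 [221 218 215 213 213 216 222 223 222]
 [220 218 215 212 213 216 222 223 222]
 [221 219 216 214 212 218 222 223 222]
 [221 219 217 212 213 215 222 223 223]
 [221 219 218 212 202 201 221 226 225]
 [220 219 218 210 166 159 214 231 231]
 [220 218 217 210 158 139 193 226 226]]
```

The finger seen from the side ends at row ≈208.8, which puts its tip at about z≈57. The tips therefore sit about 22–26 mm behind the nominal TCP, as they did at the rail. I'll go on down with force checks.

Request:
{"api": "servo_tool", "payload": {"steps": [[0,0,1,0,0,0,0.4],[0,0,1,0,0,0,0.4],[0,0,1,0,0,0,0.4],[0,0,1,0,0,0,0.4],[0,0,0,0,0,0,0.4]]}}

```text
t: 23.15
tool_pos: [520.2, -78.3, 27.2]
tcp_rot: [0.018, 1.0, 0.0, -0.0]
wrist_force: [0.1, -0.4, -0.0]
width: 26.5
grasp_force: 0.0
```

Request:
{"api": "servo_tool", "payload": {"steps": [[0,0,1,0,0,0,0.4],[0,0,1,0,0,0,0.4],[0,0,1,0,0,0,0.4],[0,0,1,0,0,0,0.4],[0,0,0,0,0,0,0.4]]}}

```text
t: 23.57
tool_pos: [520.2, -78.4, 23.2]
tcp_rot: [0.018, 1.0, 0.0, -0.0]
wrist_force: [-0.1, 0.1, 0.7]
width: 26.0
grasp_force: 0.0
```

Request:
{"api": "servo_tool", "payload": {"steps": [[0,0,1,0,0,0,0.4],[0,0,1,0,0,0,0.4],[0,0,1,0,0,0,0.4],[0,0,1,0,0,0,0.4],[0,0,0,0,0,0,0.4]]}}

```text
t: 23.98
tool_pos: [520.2, -78.4, 19.2]
tcp_rot: [0.018, 1.0, 0.0, -0.0]
wrist_force: [0.4, -1.1, -0.3]
width: 26.4
grasp_force: 0.0
```

Request:
{"api": "servo_tool", "payload": {"steps": [[0,0,1,0,0,0,0.4],[0,0,1,0,0,0,0.4],[0,0,1,0,0,0,0.4],[0,0,0,0,0,0,0.4],[0,0,0,0,0,0,0.4]]}}

```text
t: 24.4
tool_pos: [520.3, -78.4, 16.4]
tcp_rot: [0.018, 1.0, 0.0, -0.0]
wrist_force: [-0.4, -0.2, -0.8]
width: 26.6
grasp_force: 0.0
```

Request:
{"api": "servo_tool", "payload": {"newtons": 6, "steps": [[0,0,0,0,0,0,0.6],[0,0,0,0,0,0,0.7],[0,0,0,0,0,0,0.8],[0,0,0,0,0,0,0.9],[0,0,0,0,0,0,0.9]]}}

```text
t: 24.82
tool_pos: [520.3, -76.4, 16.5]
tcp_rot: [0.018, 1.0, 0.002, 0.0]
wrist_force: [2.4, 12.1, 1.0]
width: 12.1
grasp_force: 5.9
```

```bash
python3 -c "
from h import *
st()"
```

```text
t 24.82 pos [520.3 -76.4  16.5] yaw 3.1056 tilt [-0.      0.0032 -1.    ] F [ 2.4 12.1  1. ] T [ 1.946 -0.575  0.031] w 12.1 g 5.9 q6 -1.91
```

Request:
{"api": "servo_tool", "payload": {"steps": [[0,1,0,0,0,0,0.9],[0,1,0,0,0,0,0.9],[0,0.5,0,0,0,0,0.9],[0,0,0,0,0,0,0.9],[0,0,0,0,0,0,0.9]]}}

```text
t: 25.23
tool_pos: [520.4, -75.6, 16.5]
tcp_rot: [0.018, 1.0, 0.0, -0.0]
wrist_force: [1.0, 5.4, 1.5]
width: 10.6
grasp_force: 6.0
```

```bash
python3 -c "
from h import *
st()"
```

```text
t 25.23 pos [520.4 -75.6  16.5] yaw 3.1057 tilt [ 0.e+00  6.e-04 -1.e+00] F [1.  5.4 1.5] T [ 0.806 -0.375  0.07 ] w 10.6 g 6.0 q6 -1.91
```

Request:
{"api": "servo_tool", "payload": {"newtons": 60, "steps": [[0,0.5,0,0,0,0,0.9],[0,0.4,0,0,0,0,1],[0,0,0,0,0,0,1],[0,0,0,0,0,0,1],[0,0,0,0,0,0,1]]}}

```text
t: 25.65
tool_pos: [520.5, -75.4, 16.5]
tcp_rot: [0.018, 1.0, -0.0, 0.0]
wrist_force: [-0.7, -2.0, 0.4]
width: 9.3
grasp_force: 59.9
```

```bash
python3 -c "
from h import *
st()"
```

```text
t 25.65 pos [520.5 -75.4  16.5] yaw 3.1055 tilt [-1.e-04 -5.e-04 -1.e+00] F [-0.7 -2.   0.4] T [-0.268 -0.049 -0.195] w 9.3 g 59.9 q6 -1.9
```

Request:
{"api": "servo_tool", "payload": {"steps": [[0,0,0,0,0,0.06,1],[0,0,0,0,0,0.08,1],[0,0,0,0,0,0.08,1],[0,0,0,0,0,0.08,1],[0,0,0,0,0,0,1]]}}

```text
t: 26.07
tool_pos: [520.4, -75.5, 16.5]
tcp_rot: [0.169, 0.986, -0.0, 0.0]
wrist_force: [-1.0, -3.2, 0.1]
width: 9.1
grasp_force: 60.0
```

```bash
python3 -c "
from h import *
st()"
```

```text
t 26.07 pos [520.4 -75.5  16.5] yaw 2.8029 tilt [-2.e-04 -7.e-04 -1.e+00] F [-1.  -3.2  0.1] T [-0.557  0.031 -0.181] w 9.1 g 60.0 q6 -1.6
```

Request:
{"api": "servo_tool", "payload": {"steps": [[0,0,0,0,0,0.08,1],[0,0,0,0,0,0.08,1],[0,0,0,0,0,0.08,1],[0,0,0,0,0,0.08,1],[0,0,0,0,0,0.08,1]]}}

```text
t: 26.48
tool_pos: [520.4, -75.7, 16.5]
tcp_rot: [0.36, 0.933, -0.001, 0.0]
wrist_force: [-1.7, -5.0, -0.3]
width: 9.4
grasp_force: 59.7
```

```bash
python3 -c "
from h import *
st()"
```

```text
t 26.48 pos [520.4 -75.7  16.5] yaw 2.4053 tilt [-7.e-04 -1.e-03 -1.e+00] F [-1.7 -5.  -0.3] T [-0.77   0.101  0.111] w 9.4 g 59.7 q6 -1.2
```

Request:
{"api": "servo_tool", "payload": {"steps": [[0,0,0,0,0,0.06,1],[0,0,0,0,0,0.06,1],[0,0,0,0,0,0.06,1],[0,0,0,0,0,0.06,1],[0,0,0,0,0,0,1]]}}

```text
t: 26.9
tool_pos: [520.3, -75.7, 16.5]
tcp_rot: [0.469, 0.883, -0.001, 0.0]
wrist_force: [-2.0, -5.7, -0.0]
width: 9.1
grasp_force: 59.9
```

```bash
python3 -c "
from h import *
st()"
```

```text
t 26.9 pos [520.3 -75.7  16.5] yaw 2.1655 tilt [-7.e-04 -1.e-03 -1.e+00] F [-2.  -5.7 -0. ] T [-0.808  0.145 -0.138] w 9.1 g 59.9 q6 -0.96
```

Request:
{"api": "servo_tool", "payload": {"steps": [[0,0,0,0,0,0.02,1],[0,0,0,0,0,0.02,1],[0,0,0,0,0,0.02,1],[0,0,0,0,0,0.02,1],[0,0,0,0,0,0.02,1]]}}

```text
t: 27.32
tool_pos: [520.2, -75.8, 16.5]
tcp_rot: [0.511, 0.859, -0.001, 0.0]
wrist_force: [-2.4, -5.4, 0.8]
width: 9.8
grasp_force: 59.7
```

```bash
echo '
def tq():
    s=manip.get_state(); m=R.from_quat(s["tcp_rot"]).as_matrix(); print("turn",round(3.1055-np.arctan2(m[1,0],m[0,0]),3),"F",s["wrist_force"].round(1),"T",s["wrist_torque"].round(3),"e6",s["effort"][5].round(3),"v6",s["joint_vel"][5].round(3),"t",s["t"])' >> h.py; python3 -c "
from h import *
tq()"
```

```text
turn 1.037 F [-2.4 -5.4  0.8] T [-0.903  0.234  0.191] e6 -0.102 v6 0.237 t 27.3167
```

Request:
{"api": "servo_tool", "payload": {"steps": [[0,0,0,0,0,0.02,1],[0,0,0,0,0,0.02,1],[0,0,0,0,0,0.02,1],[0,0,0,0,0,0.02,1],[0,0,0,0,0,0.02,1]]}}

```text
t: 27.73
tool_pos: [520.2, -75.8, 16.5]
tcp_rot: [0.554, 0.833, -0.001, 0.0]
wrist_force: [-2.7, -5.1, 0.5]
width: 9.5
grasp_force: 59.7
```

```bash
python3 -c "
from h import *
tq()"
```

```text
turn 1.137 F [-2.7 -5.1  0.5] T [-0.843  0.309  0.213] e6 -0.117 v6 0.238 t 27.7333
```

Request:
{"api": "servo_tool", "payload": {"steps": [[0,0,0,0,0,0.02,1],[0,0,0,0,0,0.02,1],[0,0,0,0,0,0.02,1],[0,0,0,0,0,0.02,1],[0,0,0,0,0,0.02,1]]}}

```text
t: 28.15
tool_pos: [520.2, -75.8, 16.5]
tcp_rot: [0.594, 0.804, -0.001, 0.0]
wrist_force: [-2.5, -4.5, 0.9]
width: 9.4
grasp_force: 59.7
```

```bash
python3 -c "
from h import *
tq()"
```

```text
turn 1.237 F [-2.5 -4.5  0.9] T [-0.899  0.294  0.244] e6 -0.089 v6 0.238 t 28.15
```

Request:
{"api": "servo_tool", "payload": {"steps": [[0,0,0,0,0,0.02,1],[0,0,0,0,0,0.02,1],[0,0,0,0,0,0.02,1],[0,0,0,0,0,0.02,1],[0,0,0,0,0,0.02,1]]}}

```text
t: 28.57
tool_pos: [520.1, -75.8, 16.5]
tcp_rot: [0.634, 0.773, -0.001, 0.0]
wrist_force: [-3.3, -5.7, 1.3]
width: 9.3
grasp_force: 59.7
```

```bash
python3 -c "
from h import *
tq()"
```

```text
turn 1.337 F [-3.3 -5.7  1.3] T [-0.926  0.329  0.236] e6 -0.08 v6 0.239 t 28.5667
```

Request:
{"api": "servo_tool", "payload": {"steps": [[0,0,0,0,0,0.02,1],[0,0,0,0,0,0.02,1],[0,0,0,0,0,0.02,1],[0,0,0,0,0,0.02,1],[0,0,0,0,0,0.02,1]]}}

```text
t: 28.98
tool_pos: [520.1, -75.8, 16.5]
tcp_rot: [0.672, 0.741, -0.001, 0.0]
wrist_force: [-3.2, -6.4, 1.8]
width: 9.5
grasp_force: 59.7
```

```bash
python3 -c "
from h import *
tq()"
```

```text
turn 1.437 F [-3.2 -6.4  1.8] T [-0.974  0.374  0.274] e6 -0.08 v6 0.239 t 28.9833
```

Request:
{"api": "servo_tool", "payload": {"steps": [[0,0,0,0,0,0.015,1],[0,0,0,0,0,0.015,1],[0,0,0,0,0,0.015,1],[0,0,0,0,0,0.015,1],[0,0,0,0,0,0.015,1]]}}

```text
t: 29.4
tool_pos: [520.0, -75.8, 16.5]
tcp_rot: [0.699, 0.715, -0.001, 0.0]
wrist_force: [-3.7, -6.1, 0.8]
width: 9.3
grasp_force: 59.7
```

```bash
python3 -c "
from h import *
tq()"
```

```text
turn 1.512 F [-3.7 -6.1  0.8] T [-0.989  0.467  0.234] e6 0.002 v6 0.177 t 29.4
```

Request:
{"api": "servo_tool", "payload": {"steps": [[0,0,0,0,0,0.015,1],[0,0,0,0,0,0.015,1],[0,0,0,0,0,0.015,1],[0,0,0,0,0,0.015,1],[0,0,0,0,0,0.015,1]]}}

```text
t: 29.82
tool_pos: [520.0, -75.8, 16.5]
tcp_rot: [0.725, 0.688, -0.001, 0.0]
wrist_force: [-3.2, -6.1, 0.4]
width: 9.4
grasp_force: 59.7
```

```bash
python3 -c "
from h import *
tq()"
```

```text
turn 1.587 F [-3.2 -6.1  0.4] T [-0.919  0.442  0.18 ] e6 -0.0 v6 0.179 t 29.8167
```

Request:
{"api": "servo_tool", "payload": {"steps": [[0,0,0,0,0,0.015,1],[0,0,0,0,0,0.015,1],[0,0,0,0,0,0.015,1],[0,0,0,0,0,0.015,1],[0,0,0,0,0,0.015,1]]}}

```text
t: 30.23
tool_pos: [520.0, -75.8, 16.5]
tcp_rot: [0.751, 0.661, -0.001, 0.0]
wrist_force: [-3.7, -5.5, 0.9]
width: 9.3
grasp_force: 59.7
```

```bash
python3 -c "
from h import *
tq()"
```

```text
turn 1.662 F [-3.7 -5.5  0.9] T [-0.99   0.421  0.265] e6 -0.003 v6 0.18 t 30.2333
```

Request:
{"api": "servo_tool", "payload": {"steps": [[0,0,0,0,0,0.015,1],[0,0,0,0,0,0.015,1],[0,0,0,0,0,0.015,1],[0,0,0,0,0,0.015,1],[0,0,0,0,0,0.015,1]]}}

```text
t: 30.65
tool_pos: [519.9, -75.8, 16.5]
tcp_rot: [0.775, 0.632, -0.001, 0.0]
wrist_force: [-3.2, -5.3, 2.6]
width: 9.4
grasp_force: 59.7
```

```bash
python3 -c "
from h import *
tq()"
```

```text
turn 1.737 F [-3.2 -5.3  2.6] T [-0.928  0.463  0.301] e6 0.033 v6 0.178 t 30.65
```

Request:
{"api": "servo_tool", "payload": {"steps": [[0,0,0,0,0,0.012,1],[0,0,0,0,0,0.012,1],[0,0,0,0,0,0.012,1],[0,0,0,0,0,0.012,1],[0,0,0,0,0,0.012,1]]}}

```text
t: 31.07
tool_pos: [519.9, -75.7, 16.5]
tcp_rot: [0.793, 0.609, -0.001, 0.0]
wrist_force: [-4.4, -4.9, 1.7]
width: 9.3
grasp_force: 59.7
```

```bash
python3 -c "
from h import *
tq()"
```

```text
turn 1.796 F [-4.4 -4.9  1.7] T [-0.962  0.483  0.327] e6 0.122 v6 0.142 t 31.0667
```

Request:
{"api": "servo_tool", "payload": {"steps": [[0,0,0,0,0,0.012,1],[0,0,0,0,0,0.012,1],[0,0,0,0,0,0.012,1],[0,0,0,0,0,0.012,1],[0,0,0,0,0,0.012,1]]}}

```text
t: 31.48
tool_pos: [519.8, -75.7, 16.5]
tcp_rot: [0.811, 0.585, -0.001, 0.0]
wrist_force: [-4.5, -5.3, 1.9]
width: 9.5
grasp_force: 59.7
```

```bash
python3 -c "
from h import *
tq()"
```

```text
turn 1.856 F [-4.5 -5.3  1.9] T [-0.944  0.614  0.296] e6 0.139 v6 0.144 t 31.4833
```

Request:
{"api": "servo_tool", "payload": {"steps": [[0,0,0,0,0,0.012,1],[0,0,0,0,0,0.012,1],[0,0,0,0,0,0.012,1],[0,0,0,0,0,0.012,1],[0,0,0,0,0,0.012,1]]}}

```text
t: 31.9
tool_pos: [519.8, -75.7, 16.5]
tcp_rot: [0.828, 0.56, -0.001, 0.0]
wrist_force: [-4.6, -5.5, 1.8]
width: 9.5
grasp_force: 59.7
```

```bash
python3 -c "
from h import *
tq()"
```

```text
turn 1.916 F [-4.6 -5.5  1.8] T [-0.866  0.504  0.431] e6 0.165 v6 0.142 t 31.9
```

Request:
{"api": "servo_tool", "payload": {"steps": [[0,0,0,0,0,0.006,1],[0,0,0,0,0,0.006,1],[0,0,0,0,0,0.006,1],[0,0,0,0,0,0.006,1],[0,0,0,0,0,0.006,1]]}}

```text
t: 32.32
tool_pos: [519.8, -75.6, 16.5]
tcp_rot: [0.837, 0.548, -0.001, 0.0]
wrist_force: [-4.6, -4.7, 2.7]
width: 9.7
grasp_force: 59.7
```

```bash
python3 - <<'E'
from h import *
tq()
viewer.read_camera("top"); tq()
for n in("stud_face","rail_face"): print(n,[(np.round(d["xyz"],1).tolist(),round(d["confidence"],2)) for d in pinpoint("top",n)[:1]])
tq()
E
```

```text
turn 1.946 F [-4.6 -4.7  2.7] T [-0.864  0.6    0.408] e6 0.301 v6 0.072 t 32.3167
turn 1.946 F [-3.6 -5.3  2.2] T [-0.902  0.57   0.309] e6 0.327 v6 -0.012 t 32.3667
stud_face []
rail_face []
turn 1.946 F [-4.1 -5.6  2.5] T [-0.817  0.598  0.369] e6 0.356 v6 -0.003 t 32.4667
```

With the speed term taken out, the joint-6 torque sits at a steady 0.23 N m while drawing. It starts climbing at about 1.7 rad and is now 0.36–0.39 N m, so it is tight. One small addition for margin.

Request:
{"api": "servo_tool", "payload": {"steps": [[0,0,0,0,0,0.006,1],[0,0,0,0,0,0.006,1],[0,0,0,0,0,0.006,1],[0,0,0,0,0,0.006,1],[0,0,0,0,0,0.006,1]]}}

```text
t: 32.88
tool_pos: [519.7, -75.6, 16.5]
tcp_rot: [0.845, 0.535, -0.001, 0.0]
wrist_force: [-4.6, -5.3, 2.3]
width: 9.6
grasp_force: 59.7
```

```bash
python3 -c "
from h import *
tq(); viewer.read_camera('top'); viewer.read_camera('top'); tq()"
```

```text
turn 1.976 F [-4.6 -5.3  2.3] T [-0.845  0.595  0.44 ] e6 0.335 v6 0.072 t 32.8833
turn 1.976 F [-5.5 -4.9  2.7] T [-0.846  0.61   0.39 ] e6 0.434 v6 -0.006 t 32.9833
```

Request:
{"api": "servo_tool", "payload": {"steps": [[0,0,0,0,0,0,0.4],[0,0,0,0,0,0,0.4],[0,0,0,0,0,0,0.4],[0,0,0,0,0,0,0.4],[0,0,0,0,0,0,0.4]]}}

```text
t: 33.4
tool_pos: [520.5, -74.9, 16.4]
tcp_rot: [0.846, 0.534, 0.0, -0.0]
wrist_force: [1.0, 0.4, 0.1]
width: 26.1
grasp_force: 0.0
```

Request:
{"api": "servo_tool", "payload": {"steps": [[0,0,-10,0,0,0,0.4],[0,0,-20,0,0,0,0.4],[0,0,-40,0,0,0,0.4],[0,0,-40,0,0,0,0.4],[0,0,-30,0,0,0,0.4]]}}

```text
t: 33.82
tool_pos: [520.8, -75.0, 160.3]
tcp_rot: [0.846, 0.534, 0.001, 0.001]
wrist_force: [0.1, 0.0, -0.0]
width: 26.8
grasp_force: 0.0
```

Request:
{"api": "servo_tool", "payload": {"steps": [[0,-40,0,0,0,0,0.4],[0,-40,0,0,0,0,0.4],[0,-40,0,0,0,0,0.4],[0,-40,0,0,0,0,0.4],[0,0,0,0,0,0,0.4]]}}

```text
t: 34.23
tool_pos: [369.8, -3.1, 156.5]
tcp_rot: [0.845, 0.534, -0.001, -0.002]
wrist_force: [0.8, 0.1, -0.5]
width: 26.3
grasp_force: 0.0
```

```bash
python3 - <<'E'
from h import *
st()
b=viewer.read_camera("top")[:,:,::-1]; cv2.imwrite("pics/top9.png",b)
print("loose front",edge(b,(492,30),(491,-44),3),"back",edge(b,(552,30),(551,-44),3))
print("clamp front",edge(b,(490,-60),(489,-145),3),"back",edge(b,(550,-60),(549,-145),3))
for c in("top","side"):
    if c=="side": cv2.imwrite("pics/side10.png",viewer.read_camera(c)[:,:,::-1])
    for n in("stud_face","rail_face","loose_rail"): print(c,n,[(np.round(d["xyz"],1).tolist(),round(d["confidence"],2)) for d in pinpoint(c,n)[:1]])
# joint line darkness along rail axis: top picture profile
g=cv2.cvtColor(b,cv2.COLOR_BGR2GRAY); h=cv2.cvtColor(cv2.imread("pics/top8.png"),cv2.COLOR_BGR2GRAY)
for im in(h,g):
    print([int(np.mean([im[tuple(np.round(proj("top",[x,y,32])[::-1]).astype(int))] for x in range(498,546,4)])) for y in range(-62,-30,3)])
E
```

```text
t 34.23 pos [369.8  -3.1 156.5] yaw 1.1277 tilt [-2.0e-04 -4.2e-03 -1.0e+00] F [ 0.8  0.1 -0.5] T [-0.049 -0.099 -0.002] w 26.3 g 0.0 q6 0.11
loose front (array([494.9,  -6.1], dtype=float32), -0.0837, 0.9) back (array([547.6,  -6. ], dtype=float32), -0.0432, 2.24)
clamp front (array([ 490.1, -107.4], dtype=float32), -0.0437, 0.88) back (array([ 549.6, -105.5], dtype=float32), -0.0464, 0.25)
top stud_face [([522.5, -45.9, 17.0], 0.61)]
top rail_face [([518.3, -45.0, 16.7], 0.65)]
top loose_rail [([525.8, 63.7, 0.6], 0.68)]
side stud_face [([528.6, -53.0, 16.8], 0.56)]
side rail_face [([520.2, -52.9, 16.1], 0.81)]
side loose_rail [([528.8, 58.7, 4.3], 0.56)]
[153, 152, 149, 132, 126, 150, 154, 153, 153, 153, 152]
[148, 147, 136, 137, 142, 143, 138, 122, 97, 94, 90]
```

Request:
{"api": "servo_tool", "payload": {"steps": [[-36,17,0,0,0,0,0.4],[-36,17,0,0,0,0,0.4],[-36,17,0,0,0,0,0.4],[-36,17,0,0,0,0,0.4],[-36,17,0,0,0,0,0.4]]}}

```text
t: 35.05
tool_pos: [375.1, -207.6, 156.3]
tcp_rot: [0.846, 0.534, 0.0, -0.0]
wrist_force: [1.1, 0.8, 0.8]
width: 26.6
grasp_force: 0.0
```

Request:
{"api": "servo_tool", "payload": {"steps": [[-36,17,0,0,0,0,0.4],[-36,17,0,0,0,0,0.4],[-36,17,0,0,0,0,0.4],[-36,17,0,0,0,0,0.4],[0,0,0,0,0,0,0.4]]}}

```text
t: 35.47
tool_pos: [374.3, -371.1, 155.5]
tcp_rot: [0.847, 0.532, -0.0, 0.001]
wrist_force: [0.1, 1.1, 0.5]
width: 26.3
grasp_force: 0.0
```

```bash
python3 - <<'E'
from h import *
st()
b=viewer.read_camera("top")[:,:,::-1]; cv2.imwrite("pics/top11.png",b)
print("loose front",edge(b,(494,145),(491,-40),3),"back",edge(b,(554,145),(551,-40),3))
print("clamp front",edge(b,(490,-60),(489,-145),3),"back",edge(b,(550,-60),(549,-145),3))
print("whole back",edge(b,(554,145),(549,-145),3),"far end",edge(b,(500,165),(548,164),4))
im=cv2.cvtColor(b,cv2.COLOR_BGR2GRAY)
for dx in(-20,0,20): print([int(np.mean([im[tuple(np.round(proj("top",[520+dx+x,y,32])[::-1]).astype(int))] for x in range(-8,9,4)])) for y in range(-62,-30,3)])
E
```

```text
t 35.47 pos [ 374.3 -371.1  155.5] yaw 1.1213 tilt [-0.0017  0.001  -1.    ] F [0.1 1.1 0.5] T [-0.014 -0.01  -0.   ] w 26.3 g 0.0 q6 -0.56
loose front (array([496.5,  59.7], dtype=float32), -0.0183, 0.68) back (array([552.7,  64.7], dtype=float32), -0.0599, 1.44)
clamp front (array([490. , -93.2], dtype=float32), -0.0746, 1.82) back (array([549.7, -98.2], dtype=float32), -0.0713, 0.4)
whole back (array([552.2,   7.4], dtype=float32), -0.0289, 0.98) far end (array([521.9, 165.5], dtype=float32), 1.471, 0.71)
[156, 153, 153, 146, 141, 151, 153, 150, 150, 150, 152]
[169, 150, 147, 148, 152, 158, 157, 156, 156, 156, 149]
[134, 156, 154, 153, 153, 149, 141, 118, 115, 98, 91]
```

```bash
python3 -c "
from rig import sign_off
print(sign_off())"
```

```text
the job is handed in; nothing more can be done
None
```

The rail halves are joined, the cam is turned about 1.98 rad and tight at about 0.2 N m above drag, and the job is handed in with the arm clear; the first grasp rolled the loose half, which fell flat again and was regrasped, and the cam's pull was judged only from wrist torque.

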